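# Fetch the centring telescope from behind the bottles

## Robot

A 6-joint arm with a two-finger parallel gripper is mounted at the origin on the work surface. World frame = base frame: x ahead of the robot, y to its left, z up, the work surface at z = 0. Lengths are in m, angles in rad, forces in N, time in s.
With the tool pointing down it reaches from about 0.35 to 0.975 m from the base axis. Payload 4.9 kg.
Tool frame: the origin (TCP) lies between the finger pads; the fingertips stand 14 mm ahead of it and the grasp point (between the pads) lies 5 mm behind it (bot.finger_overhang is the distance from the TCP to the fingertips, in m); z points along the fingers, x is the direction in which the jaws open and shut, and the axes are right-handed (so a half turn about z gives the same grasp; the last joint's range is limited). The gripper opens to 85 mm and grips with 20 to 120 N. Pads are 22 mm wide; open, the fingers measure 114 mm over their backs; the gripper's body (76 mm by 85 mm) begins 54 mm behind the grasp point. The pads swing forward as they close: fully open they stand 13 mm farther back than shut.
Start: joints at [1.08, 0.053, 1.613, -0, 1.476, -0.119], TCP at [0.227, 0.582, 0.216] pointing down, gripper open.
Joint ranges: [-3.01, 3.01], [-1.01, 2.22], [0.06, 2.58], [-1.02, 4.17], [0.09, 2.62], [-3.14, 3.14]. Speed limits (rad/s): [2.57, 2.57, 3.14, 3.14, 3.14, 3.14].

## Interface

Orientations are given as a unit quaternion [x, y, z, w].
In Python, from station import bot gives the robot as it stands.
- The arm moves only by the tool servo_tool, never from a script. Its argument "plan" is a list of rows, each a list of 7 numbers: the turn, a rotation vector about the world's x, y, z in rad, then the shift along the world's x, y, z in mm, then the opening, from 0 (shut) to 1 (fully open). A call has 1 to 12 rows; each row is the pose to reach, as a shift and turn from the pose commanded when the call began; what a row does not reach only later rows make up. A row lasts 1/12 s, in which the tool goes at most 41.7 mm and 7.16 degrees, less where a joint would pass 70% of its speed; a pose out of reach is approached as far as the arm can. A call with a gripper value outside its range is refused whole. The fingers move at their own pace and stop on an object; the grip force is fixed at half the most. Time passes only in rows, so rows that repeat a pose let the fingers close. It gives the time, the measured TCP pose, the force and the opening at its end, in the units of the state.
- bot.observe(): the state, without advancing time (a new reading comes with each control period).
- bot.read_camera(name): name is "scene" or "top" or "wrist"; returns (picture, depth): 420x560x3 uint8, red, green, blue; 420x560 float32, m along the optical axis (not along the pixel's ray), 0 where there is no reading.
- bot.calibration(name): a dict with "fov_y" (degrees; the focal length in pixels is half the picture's height over the tangent of half this angle, whatever the lens; pixels are square), "cx", "cy" (the principal point, pixels), "dist" ([k1, k2, p1, p2, k3] as OpenCV has them; the pictures are not rectified), "cam_to_world" (4x4, takes a point from camera to world coordinates). Camera axes: x right, y down, z forward; pixel columns grow to the right and rows downward; lengths in m; the calibration is good to about 2 mm. A picture is of the moment at which its call begins: read the wrist's pose just before it. calibration takes no time and is no camera call; for the wrist camera it gives the pose at the moment of the call.
- bot.job_done(): hands the job in, once; it reports no verdict.
The state is a dict: "time_s": time; "q": joint angles; "qd": joint speeds; "effort": joint torques, N m; "tcp_pos": TCP position; "ee_rot": TCP orientation; "force": force on the tool from outside, world axes, zero at the start; "torque": the same for the moment, N m; "width": opening from 0.0 (shut) to 1.0 (fully open).
Only numpy, scipy, OpenCV 4.12 (cv2) and the standard library are available. Lean on these libraries where they do the work, as an engineer would, in place of code of your own. Each camera call takes 0.05 s, during which the arm holds its last target.

## Task

The centring telescope stands in the sleeve in the middle of the accessory board, hemmed in by the bottle, the carton and the tin. First stand all three upright on the steel tray, leaving the telescope where it is; then draw the telescope straight up out of its sleeve and stand it, barrel down, in the empty aluminium cup; and last put the bottle, the carton and the tin back on the board, each upright on the very pad it came from. Keep everything upright throughout and do not disturb the Petri dish.

Things in the scene. Friction and masses are not known exactly. Their poses are not given: they have to be found in the camera images.
- board: Fixed aluminium plate 170 x 170 x 8 mm; origin: centre of its underside, x and y along its edges. At its centre a dark steel sleeve: outside 34 mm, bore 24.8 mm, rim 48 mm above the origin. Round it three flush black pads, diameter 56 mm, centres 56 mm from the sleeve: towards -x and 60 degrees either side of +x; one tall thing within 3 mm of each centre. Board left and tray right, or the reverse.
- tray: Fixed square steel tray, 200 x 200 mm outside, rim 15 mm high, walls and floor 4 mm thick; origin at the centre of its underside, x and y along its edges. Empty at the start; the side area for the three tall things, anywhere inside its rim (bases clear of the walls).
- cup: Fixed low round aluminium cup, 60 mm outside and 50 mm inside diameter, 25 mm high, floor 5 mm thick; origin at the centre of its underside. The place for the telescope.
- telescope: Loose centring telescope, 66 mm long, 90 g: aluminium barrel, diameter 23.2, length 36 mm, below a black round head, diameter 34, height 30 mm (top 4 mm tapered). Origin: centre of the barrel's lower end, z up its axis. At the start the barrel is in the sleeve (1.6 mm play in diameter), the head on its rim (origin 12 mm above the board's).
- bottle: Loose white plastic bottle, 148 mm high, about 0.16 kg: a straight round body of 44 mm diameter up to 120 mm, then a shoulder and a grey cap of 27 mm diameter. Origin at the centre of its underside, z up.
- carton: Loose upright brown cardboard carton, square, 42 x 42 mm, 135 mm high, about 0.10 kg. Origin at the centre of its underside, z up, x and y square to its sides.
- tin: Loose round aluminium tin with a flat lid, straight sides, 46 mm diameter, 132 mm high, about 0.18 kg. Origin at the centre of its underside, z up.
- dish: Loose lidded glass Petri dish, 90 mm diameter, 16 mm high, lying on the bench near the cup. Origin at the centre of its underside. To be left alone.
Mind the look-alikes: they are no part of the job. What is shaped like the telescope but pink is not meant.

How it is judged:
On the way, in this order (a step that is already met when the one before it is completed fails the run):
1. bottle, carton and tin all stand upright on the tray, the telescope still in its sleeve (x of bottle in the frame of tray between -0.085 and 0.085 m and y of bottle in the frame of tray between -0.085 and 0.085 m and z of bottle in the frame of tray between 0 and 0.008 m and angle between each of bottle, carton, tin's own z axis and vertical below 0.15 rad and linear speed of each of bottle, carton, tin below 0.05 m/s and x of carton in the frame of tray between -0.085 and 0.085 m and y of carton in the frame of tray between -0.085 and 0.085 m and z of carton in the frame of tray between 0 and 0.008 m and x of tin in the frame of tray between -0.085 and 0.085 m and y of tin in the frame of tray between -0.085 and 0.085 m and z of tin in the frame of tray between 0 and 0.008 m and distance of telescope from where it was at the start of the episode below 0.008 m), for 0.2 s.
2. the telescope stands in the cup while the three still stand on the tray (horizontal distance between telescope and cup below 0.014 m and z of telescope in the frame of cup below 0.009 m and angle between each of telescope, bottle, carton, tin's own z axis and vertical below 0.15 rad and linear speed of telescope below 0.03 m/s and x of bottle in the frame of tray between -0.085 and 0.085 m and y of bottle in the frame of tray between -0.085 and 0.085 m and z of bottle in the frame of tray between 0 and 0.008 m and linear speed of each of bottle, carton, tin below 0.05 m/s and x of carton in the frame of tray between -0.085 and 0.085 m and y of carton in the frame of tray between -0.085 and 0.085 m and z of carton in the frame of tray between 0 and 0.008 m and x of tin in the frame of tray between -0.085 and 0.085 m and y of tin in the frame of tray between -0.085 and 0.085 m and z of tin in the frame of tray between 0 and 0.008 m), for 0.2 s.
At the end, for the whole second after the job is handed in: The telescope stands upright (within 0.15 rad) at rest in the cup, barrel on its floor; bottle, carton and tin stand upright (within 0.1 rad) at rest on the board, each within 15 mm of where it stood at the start; all are released (horizontal distance between telescope and cup below 0.014 m and z of telescope in the frame of cup below 0.009 m and angle between telescope's own z axis and vertical below 0.15 rad and linear speed of each of telescope, bottle, carton, tin below 0.03 m/s and distance of each of bottle, carton, tin from where it was at the start of the episode below 0.015 m and angle between each of bottle, carton, tin's own z axis and vertical below 0.1 rad); the robot touches nothing.
It fails at once if the telescope is tipped (more than 0.4 rad) (angle between telescope's own z axis and vertical above 0.4 rad).
It fails at once if the bottle is tipped over (more than 0.5 rad) (angle between bottle's own z axis and vertical above 0.5 rad).
It fails at once if the carton is tipped over (more than 0.5 rad) (angle between carton's own z axis and vertical above 0.5 rad).
It fails at once if the tin is tipped over (more than 0.5 rad) (angle between tin's own z axis and vertical above 0.5 rad).
It fails at once if the Petri dish is moved more than 20 mm (distance of dish from where it was at the start of the episode above 0.02 m).
It also fails if it takes over 144 s, if anything falls off the work surface, if the arm or the gripper's body presses on something with over 40 N, if the wrist force passes 120 N, or if a joint passes its speed limit or range.

## Working session

There is one attempt and no reset: what is moved stays moved. The work goes in short steps, Python scripts to look and compute and a tool call to move; the robot and the scene stay as the last step left them, time stands still between calls to the robot, and variables do not carry over. Pictures are saved under pics/ and viewed, and the job is handed in when it is done.

Besides the shell and the picture viewer there is one more tool, called after "Call:" by a JSON object that holds its "op" and its "data", one argument or row to a line. servo_tool: Moves the arm, as the interface text tells. Its arguments: {"type":"object","properties":{"plan":{"type":"array"}},"required":["plan"]}

```bash
ls; mkdir -p pics; cat > h.py <<'E'
import numpy as np, cv2, sys
from station import bot
def K(name):
    c=bot.calibration(name); f=210/np.tan(np.radians(c['fov_y'])/2)
    return np.array([[f,0,c['cx']],[0,f,c['cy']],[0,0,1]]),np.array(c['dist'],float),np.array(c['cam_to_world'])
def ray(name,uv,cal=None):
    k,d,T=cal or K(name)
    p=cv2.undistortPoints(np.array(uv,float).reshape(-1,1,2),k,d).reshape(-1,2)
    r=np.c_[p,np.ones(len(p))]@T[:3,:3].T
    return T[:3,3],r
def onplane(name,uv,z,cal=None):
    o,r=ray(name,uv,cal); s=(z-o[2])/r[:,2]
    return o+r*s[:,None]
def cloud(name,depth,cal=None):
    v,u=np.mgrid[0:420,0:560]
    o,r=ray(name,np.c_[u.ravel(),v.ravel()],cal)
    P=o+r*depth.reshape(-1,1)
    return P.reshape(420,560,3)
def proj(name,P,cal=None):
    k,d,T=cal or K(name)
    Ti=np.linalg.inv(T); rv=cv2.Rodrigues(Ti[:3,:3])[0]
    return cv2.projectPoints(np.array(P,float).reshape(-1,1,3),rv,Ti[:3,3],k,d)[0].reshape(-1,2)
def save(n,im,s=1):
    im=cv2.resize(im,None,fx=s,fy=s,interpolation=cv2.INTER_CUBIC) if s!=1 else im
    cv2.imwrite(f'pics/{n}.png',im[...,::-1])
E
python3 - <<'E'
from h import *
for n in ['scene','top','wrist']:
    cal=K(n); im,d=bot.read_camera(n); save(n+'0',im); np.savez(f'/tmp/{n}0.npz',im=im,d=d,k=cal[0],dist=cal[1],T=cal[2])
    print(n,cal[0][0,0],cal[1],cal[2].round(3).tolist(), (d>0).mean())
o=bot.observe(); print(o['time_s'],o['tcp_pos'],o['ee_rot'],o['width'],bot.finger_overhang)
E
```

```text
pics
scene 431.43267047597794 [-0.07392615  0.          0.          0.          0.        ] [[-0.282, 0.772, -0.57, 1.038], [0.959, 0.225, -0.17, 0.168], [-0.003, -0.595, -0.804, 0.831], [0.0, 0.0, 0.0, 1.0]] 0.9962542517006803
top 426.01450510121145 [0.04021067 0.         0.         0.         0.        ] [[-0.001, -0.999, 0.051, 0.456], [-1.0, 0.0, -0.01, 0.016], [0.01, -0.051, -0.999, 0.861], [0.0, 0.0, 0.0, 1.0]] 0.9959268707482993
wrist 345.765787949896 [-0.06584753  0.          0.          0.          0.        ] [[0.363, 0.9, 0.24, 0.165], [0.932, -0.351, -0.095, 0.605], [-0.001, 0.258, -0.966, 0.373], [0.0, 0.0, 0.0, 1.0]] 0.9958163265306123
0.15 [0.2268117  0.58184432 0.21454363] [ 8.25626337e-01  5.64216713e-01 -7.24299691e-04  3.58136744e-04] 1.002232212128455 0.014
```

View pics/scene0.png

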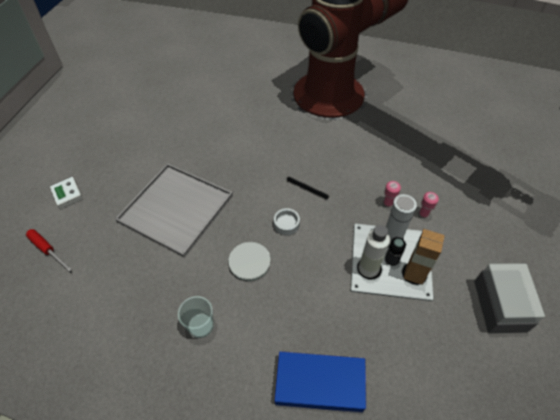

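View pics/top0.png

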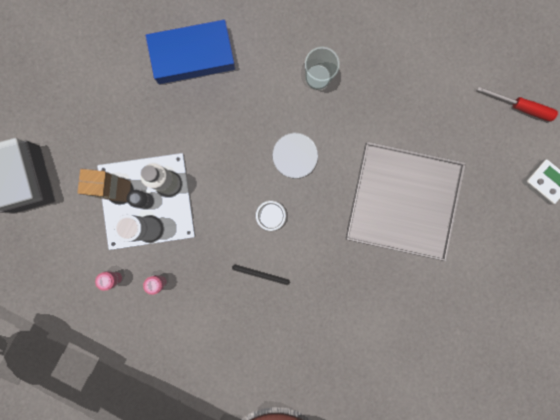

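View pics/wrist0.png

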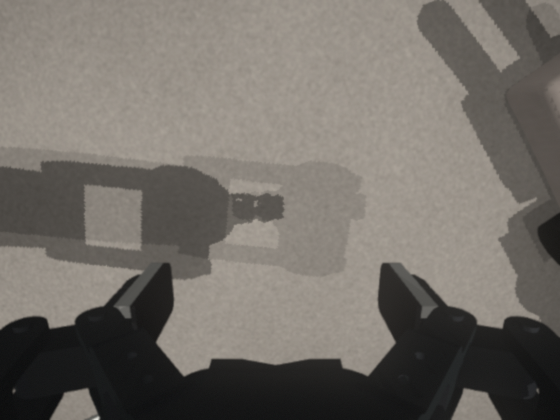

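```bash
python3 - <<'E'
from h import *
def ld(n):
    a=np.load(f'/tmp/{n}0.npz'); return a['im'],a['d'],(a['k'],a['dist'],a['T'])
im,d,cal=ld('top')
P=cloud('top',d,cal); 
print('bench z',np.median(P[300:340,300:500,2]), np.median(P[20:60,400:460,2]))
x0=im[130:300,60:220]; save('crop_board',x0,4)
z=P[...,2]
reg=np.zeros((420,560),bool); reg[130:260,70:210]=1
for nm,(lo,hi) in dict(carton_tin=(0.133,0.147),bottle=(0.149,0.165)).items():
    m=(reg&(z>lo)&(z<hi)).astype(np.uint8)
    n,l,s,c=cv2.connectedComponentsWithStats(m)
    for i in range(1,n):
        if s[i,4]>15:
            q=P[l==i]; print(nm,s[i],c[i].round(1),q.mean(0).round(4),q.min(0).round(3),q.max(0).round(3))
m=(reg&(z>0.06)&(z<0.1)).astype(np.uint8)
n,l,s,c=cv2.connectedComponentsWithStats(m)
for i in range(1,n):
    if s[i,4]>15: q=P[l==i]; print('mid',s[i],c[i].round(1),q.mean(0).round(4))
hsv=cv2.cvtColor(im,cv2.COLOR_RGB2HSV)
# board plate: bright
m=(reg|0)
reg2=np.zeros_like(reg); reg2[145:260,85:205]=1
b=(reg2&(im.min(2)>135)).astype(np.uint8)
cv2.imwrite('pics/bmask.png',cv2.resize(b*255,None,fx=1,fy=1))
c=np.vstack(cv2.findContours(b,cv2.RETR_EXTERNAL,cv2.CHAIN_APPROX_NONE)[0])
print(im[250,110],im[180,120],im[300,200])
# tray by depth
reg3=np.zeros_like(reg); reg3[130:275,335:475]=1
t=(reg3&(z>0.0095)).astype(np.uint8)
c=np.vstack(cv2.findContours(t,cv2.RETR_EXTERNAL,cv2.CHAIN_APPROX_NONE)[0])
r=cv2.minAreaRect(c); print('tray rect',r, onplane('top',cv2.boxPoints(r),0.015,cal).round(4))
# cup
reg4=np.zeros_like(reg); reg4[190:245,245:300]=1
t=(reg4&(z>0.015)).astype(np.uint8)
c=np.vstack(cv2.findContours(t,cv2.RETR_EXTERNAL,cv2.CHAIN_APPROX_NONE)[0])
q,r=cv2.minEnclosingCircle(c);print('cup',q,r,onplane('top',[q],0.025,cal))
reg5=np.zeros_like(reg); reg5[125:185,265:325]=1
t=(reg5&(z>0.01)).astype(np.uint8)
c=np.vstack(cv2.findContours(t,cv2.RETR_EXTERNAL,cv2.CHAIN_APPROX_NONE)[0])
q,r=cv2.minEnclosingCircle(c);print('dish',q,r,onplane('top',[q],0.016,cal))
for u,v in [(105,281),(153,285)]: print('pink',P[v,u])
E
```

```text
bench z -0.0008086441805467692 -0.0004464743820941086
carton_tin [ 77 168  30  29 714] [ 91.9 182. ] [0.5432 0.3109 0.1416] [0.52  0.289 0.133] [0.567 0.335 0.146]
carton_tin [146 169  17  16  63] [156.5 177.2] [0.5522 0.2045 0.1377] [0.541 0.196 0.133] [0.566 0.223 0.146]
carton_tin [114 215  28  27 592] [127.1 227.8] [0.4662 0.2521 0.1393] [0.444 0.231 0.133] [0.488 0.275 0.143]
bottle [140 166  18  16 223] [148.6 173.3] [0.5562 0.2133 0.1546] [0.543 0.2   0.149] [0.569 0.227 0.158]
mid [156 168  19  24 135] [168.6 182.7] [0.5496 0.1975 0.0801]
mid [103 175  19  25 193] [116.  188.1] [0.5396 0.2924 0.0803]
mid [126 190  21  18 292] [135.9 198.6] [0.5208 0.2579 0.0753]
mid [139 217  15  24 148] [147.6 228.6] [0.4657 0.2345 0.0796]
[151 147 146] [79 65 54] [140 135 132]
tray rect ((408.0, 202.0), (144.0, 130.0), 90.0) [[ 0.664  -0.1353  0.015 ]
 [ 0.6632 -0.3943  0.015 ]
 [ 0.3773 -0.3875  0.015 ]
 [ 0.3767 -0.1328  0.015 ]]
cup (271.10107421875, 222.71226501464844) 25.900615692138672 [[0.47768604 0.00909387 0.025     ]]
dish (295.5, 151.5) 37.47675704956055 [[ 0.62036955 -0.03985531  0.016     ]]
pink [0.36969296 0.31489898 0.06396974]
pink [0.36209422 0.22688553 0.06583657]
```

View pics/crop_board.png

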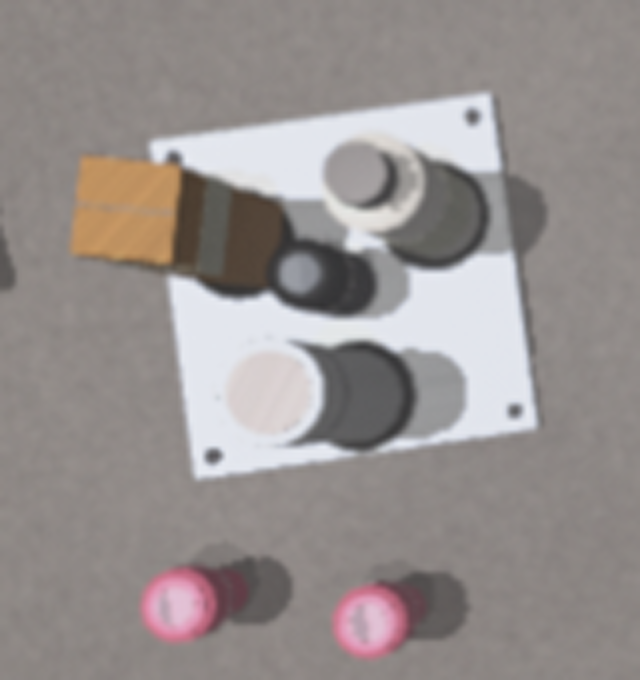

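View pics/bmask.png

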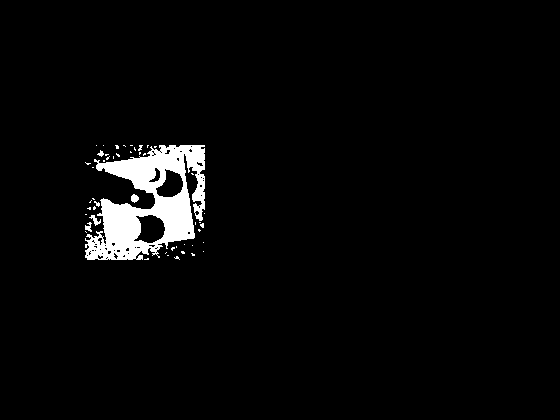

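```bash
python3 - <<'E'
from h import *
def ld(n):
    a=np.load(f'/tmp/{n}0.npz'); return a['im'],a['d'],(a['k'],a['dist'],a['T'])
im,d,cal=ld('top')
# board corners by enlarged-crop reading
c=np.array([(150,142),(492,93),(538,429),(195,480)])/4+[60,130]-0.375
B=onplane('top',c,0.008,cal);print('board',B.round(4).tolist(),B.mean(0).round(4),[np.linalg.norm(B[i]-B[i-1]).round(4) for i in range(4)],[np.degrees(np.arctan2(*(B[i]-B[i-1])[[1,0]])).round(1) for i in range(4)])
# tops from contour
save('crop_tray',im[130:275,335:475],4); save('crop_cup',im[125:245,240:330],5)
def comp(mask,pt):
    n,l,s,cc=cv2.connectedComponentsWithStats(mask.astype(np.uint8)); return l==l[pt[1],pt[0]]
hsv=cv2.cvtColor(im,cv2.COLOR_RGB2HSV)
for n,pt in dict(tin=(128,228),cart=(92,183),cap=(149,173),tele=(134,197)).items(): print(n,im[pt[1],pt[0]],hsv[pt[1],pt[0]])
# carton top
m=comp((hsv[...,1]>100)&(hsv[...,2]>120)&(hsv[...,0]<25),(90,190))
c=cv2.findContours(m.astype(np.uint8),0,2)[0]; c=max(c,key=len); r=cv2.minAreaRect(c); print('carton px',r)
Q=onplane('top',cv2.boxPoints(r),0.143,cal); print(Q.round(4).tolist(),Q.mean(0).round(4),[np.degrees(np.arctan2(*(Q[i]-Q[i-1])[[1,0]])).round(1) for i in range(4)],[np.linalg.norm(Q[i]-Q[i-1]).round(4) for i in range(4)])
# readings from crop: tin top ellipse, cap, telescope head top
for n,uv,zz in [('tin top',(271,394),.140),('cap',(359,174),.156),('bottle shoulder',(373,183),.128),('tele',(300,272),.078),('pad tin',(362,395),.008),('bottle base',(436,213),.008)]:
    print(n,onplane('top',[np.array(uv)/4+[60,130]-.375],zz,cal).round(4))
E
```

```text
board [[0.5932, 0.3559, 0.008], [0.6186, 0.1868, 0.008], [0.45, 0.1624, 0.008], [0.4251, 0.3307, 0.008]] [0.5217 0.2589 0.008 ] [np.float64(0.17), np.float64(0.171), np.float64(0.1704), np.float64(0.1701)] [np.float64(8.5), np.float64(-81.5), np.float64(-171.8), np.float64(98.4)]
tin [218 209 210] [177  11 218]
cart [192 149 105] [ 15 116 192]
cap [161 157 158] [173   6 161]
tele [151 154 161] [111  16 161]
carton px ((91.21340942382812, 182.0792694091797), (24.957529067993164, 24.62623405456543), 6.34019136428833)
[[0.5245, 0.3336, 0.143], [0.5657, 0.33, 0.143], [0.5612, 0.289, 0.143], [0.52, 0.2928, 0.143]] [0.5429 0.3114 0.143 ] [np.float64(83.6), np.float64(-5.1), np.float64(-96.2), np.float64(174.8)] [np.float64(0.0411), np.float64(0.0413), np.float64(0.0412), np.float64(0.0414)]
tin top [[0.4657 0.2514 0.14  ]]
cap [[0.5564 0.2116 0.156 ]]
bottle shoulder [[0.5565 0.2134 0.128 ]]
tele [[0.5224 0.2594 0.078 ]]
pad tin [[0.467  0.2496 0.008 ]]
bottle base [[0.558  0.2141 0.008 ]]
```

View pics/crop_tray.png

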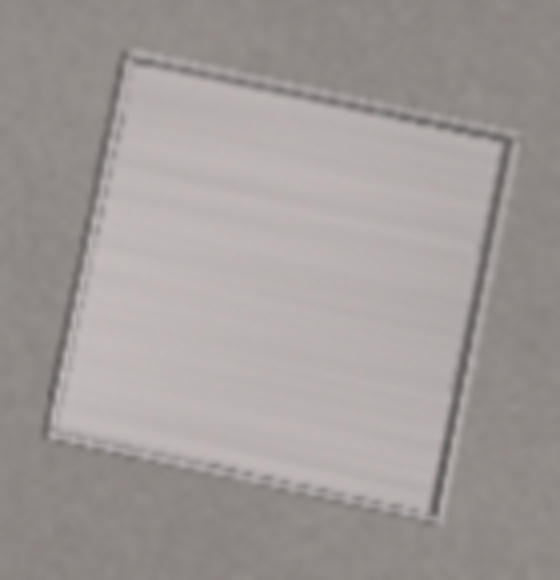

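View pics/crop_cup.png

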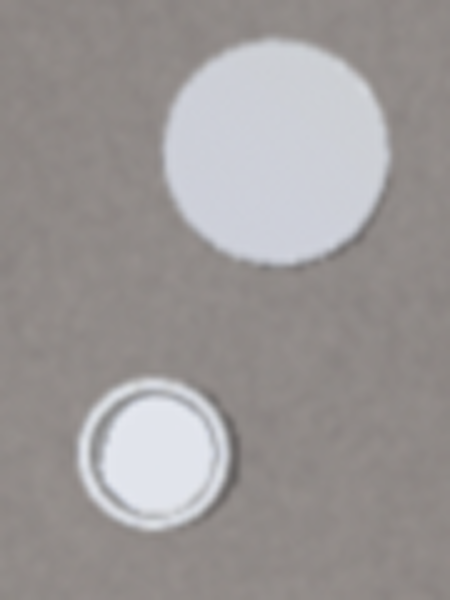

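```bash
python3 - <<'E'
from h import *
a=np.load('/tmp/top0.npz'); cal=(a['k'],a['dist'],a['T'])
c=np.array([(125,51),(516,135),(439,521),(48,437)])/4+[335,130]-0.375
B=onplane('top',c,0.015,cal);print('tray',B.round(4).tolist(),B.mean(0).round(4),[np.linalg.norm(B[i]-B[i-1]).round(4) for i in range(4)],[np.degrees(np.arctan2(*(B[i]-B[i-1])[[1,0]])).round(1) for i in range(4)])
c=np.array([(155,454),(277,152)])/5+[240,125]-0.4
print('cup',onplane('top',c[:1],.025,cal),'dish',onplane('top',c[1:],.016,cal))
E
```

```text
tray [[0.6389, -0.181, 0.015], [0.5962, -0.3746, 0.015], [0.4047, -0.3325, 0.015], [0.4459, -0.1407, 0.015]] [ 0.5215 -0.2572  0.015 ] [np.float64(0.1972), np.float64(0.1982), np.float64(0.196), np.float64(0.1962)] [np.float64(-11.8), np.float64(-102.4), np.float64(167.6), np.float64(77.9)]
cup [[0.49205108 0.01007153 0.025     ]] dish [[ 0.61332162 -0.03883582  0.016     ]]
```

Call:
{"op": "servo_tool", "data": {
  "plan": [
    [0,0,0.27,20,-17,34,1],
    [0,0,0.27,50,-43,34,1],
    [0,0,0.27,80,-69,34,1],
    [0,0,0.27,110,-94,34,1],
    [0,0,0.27,140,-120,34,1],
    [0,0,0.27,170,-146,34,1],
    [0,0,0.27,200,-172,34,1],
    [0,0,0.27,230,-197,34,1],
    [0,0,0.27,260,-223,34,1],
    [0,0,0.27,280,-240,34,1],
    [0,0,0.27,290,-249,34,1],
    [0,0,0.27,290,-249,34,1]
  ]
}}

```text
time_s: 1.15
tcp_pos: [0.5186, 0.3313, 0.2489]
ee_rot: [0.743, 0.669, -0.0, 0.0]
force: [0.3, 0.0, 0.3]
width: 0.999
```

```bash
python3 - <<'E'
from h import *
n='wrist'; cal=K(n); im,d=bot.read_camera(n); save(n+'1',im); np.savez(f'/tmp/{n}1.npz',im=im,d=d,k=cal[0],dist=cal[1],T=cal[2])
o=bot.observe(); print(o['time_s'],o['tcp_pos'],o['ee_rot'],o['q'],o['force'])
E
```

```text
1.2 [0.51733441 0.33268124 0.24897003] [ 7.42812292e-01  6.69499443e-01 -4.43150449e-04 -4.44189249e-04] [ 4.50262860e-01  1.24600937e-02  1.59847520e+00  6.05714540e-04
  1.53175664e+00 -1.01683090e+00] [-0.12331737 -0.2401846   0.51348418]
```

View pics/wrist1.png

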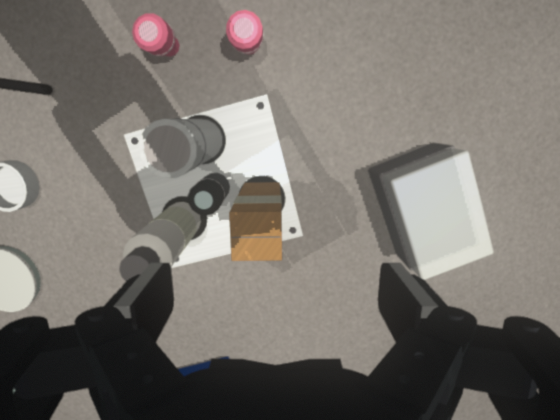

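```bash
python3 - <<'E'
from h import *
a=np.load('/tmp/wrist1.npz'); cal=(a['k'],a['dist'],a['T']); im=a['im']
save('w1c',im[90:290,110:310],3.9)
hsv=cv2.cvtColor(im,cv2.COLOR_RGB2HSV)
m=((hsv[...,1]>80)&(hsv[...,2]>110)&(hsv[...,0]<25)).astype(np.uint8); m[:, :200]=0
c=max(cv2.findContours(m,0,2)[0],key=len); r=cv2.minAreaRect(c); print(r)
for nm,p in dict(carton=[0.543,.3114,.143],tin=[.4662,.2515,.140],cap=[.5565,.2125,.156],tele=[.5224,.2594,.078]).items(): print(nm,proj('wrist',[p],cal).round(1),'crop',((proj('wrist',[p],cal)-[110,90])*3.9).round(0))
E
```

```text
((256.0, 236.0), (48.0, 50.0), 90.0)
carton [[255.1 237.6]] crop [[566. 576.]]
tin [[166.5 150.1]] crop [[220. 234.]]
cap [[133.9 270.8]] crop [[ 93. 705.]]
tele [[203.9 201.1]] crop [[366. 433.]]
```

View pics/w1c.png

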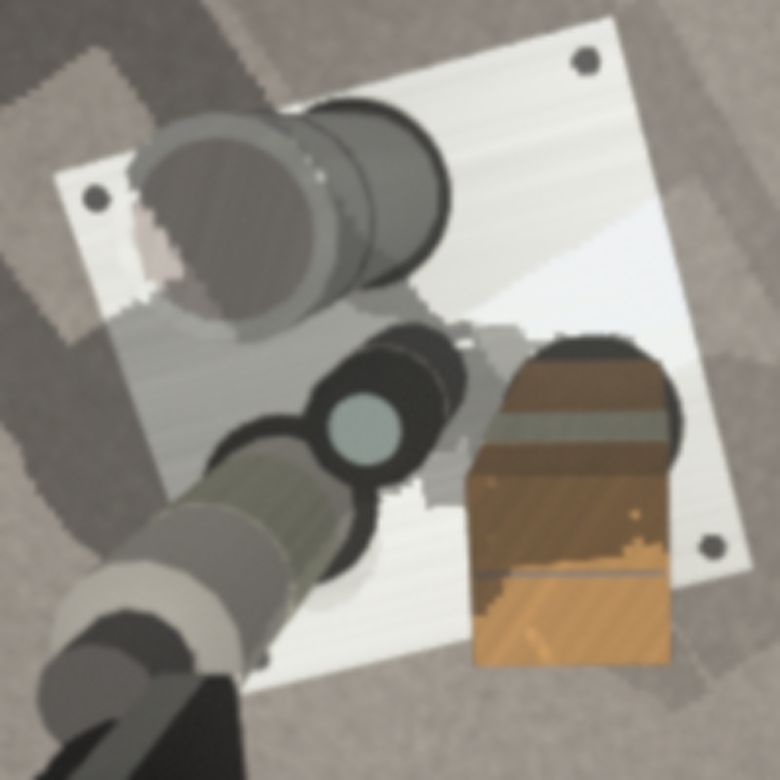

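Call:
{"op": "servo_tool", "data": {
  "plan": [
    [0,0,0,25,-21,0,1],
    [0,0,0,25,-21,-30,1],
    [0,0,0,25,-21,-65,1],
    [0,0,0,25,-21,-100,1],
    [0,0,0,25,-21,-130,1],
    [0,0,0,25,-21,-148,1],
    [0,0,0,25,-21,-148,1],
    [0,0,0,25,-21,-148,1]
  ]
}}

```text
time_s: 1.87
tcp_pos: [0.5402, 0.3132, 0.1004]
ee_rot: [0.742, 0.671, -0.001, -0.001]
force: [-0.1, 0.6, -0.4]
width: 1.0
```

```bash
python3 - <<'E'
from h import *
n='wrist'; cal=K(n); im,d=bot.read_camera(n); save('w2',im)
o=bot.observe(); print(o['time_s'],o['tcp_pos'],o['ee_rot'],o['force'])
E
```

```text
1.9167 [0.54174378 0.31360029 0.10257669] [7.41624976e-01 6.70814515e-01 5.29249009e-04 1.72511207e-05] [0.6001335  0.29757814 0.7582454 ]
```

View pics/w2.png

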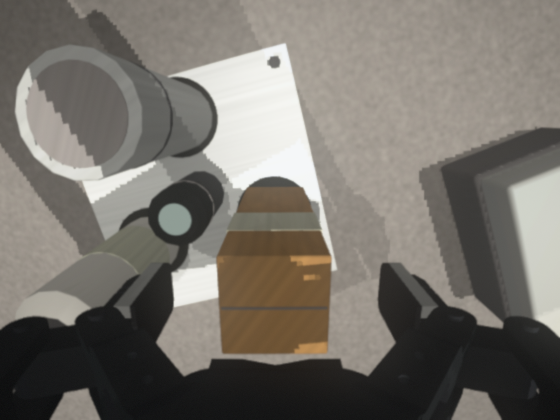

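Call:
{"op": "servo_tool", "data": {
  "plan": [
    [0,0,0,0,0,0,0],
    [0,0,0,0,0,0,0],
    [0,0,0,0,0,0,0],
    [0,0,0,0,0,0,0],
    [0,0,0,0,0,0,0],
    [0,0,0,0,0,0,0]
  ]
}}

```text
time_s: 2.42
tcp_pos: [0.5432, 0.3126, 0.1034]
ee_rot: [0.742, 0.67, 0.001, 0.001]
force: [0.0, -0.4, 6.0]
width: 0.476
```

Call:
{"op": "servo_tool", "data": {
  "plan": [
    [0,0,0,0,0,10,0],
    [0,0,0,0,0,35,0],
    [0,0,0,0,0,70,0],
    [0,0,0,0,0,105,0],
    [0,0,0,0,0,135,0],
    [0,0,0,0,0,158,0],
    [0,0,0,-1,-8,170,0],
    [0,0,0,-3,-24,172,0],
    [0,0,0,-6,-48,172,0],
    [0,0,0,-10,-79,172,0],
    [0,0,0,-15,-113,172,0],
    [0,0,0,-20,-148,172,0]
  ]
}}

```text
time_s: 3.42
tcp_pos: [0.52, 0.1618, 0.2703]
ee_rot: [0.742, 0.67, -0.002, -0.001]
force: [1.0, -1.0, -0.7]
width: 0.483
```

Call:
{"op": "servo_tool", "data": {
  "plan": [
    [0,0,0,-5,-37,0,0],
    [0,0,0,-10,-75,0,0],
    [0,0,0,-15,-113,0,0],
    [0,0,0,-20,-151,0,0],
    [0,0,0,-25,-189,0,0],
    [0,0,0,-30,-227,0,0],
    [0,0,0,-35,-265,0,0],
    [0,0,0,-40,-303,0,0],
    [0,0,0,-45,-341,0,0],
    [0,0,0,-50,-379,0,0],
    [0,0,0,-54,-410,0,0],
    [0,0,0,-57,-432,0,0]
  ]
}}

```text
time_s: 4.42
tcp_pos: [0.462, -0.2703, 0.2704]
ee_rot: [0.743, 0.669, -0.001, -0.002]
force: [0.3, 1.0, -0.8]
width: 0.479
```

Call:
{"op": "servo_tool", "data": {
  "plan": [
    [0,0,0,-2,-15,0,0],
    [0,0,0,-3,-22,0,0],
    [0,0,0,-3,-25,-15,0],
    [0,0,0,-3,-25,-45,0],
    [0,0,0,-3,-25,-80,0],
    [0,0,0,-3,-25,-115,0],
    [0,0,0,-3,-25,-140,0],
    [0,0,0,-3,-25,-155,0],
    [0,0,0,-3,-25,-162,0],
    [0,0,0,-3,-25,-165,0],
    [0,0,0,-3,-25,-165,0]
  ]
}}

```text
time_s: 5.33
tcp_pos: [0.4619, -0.2922, 0.1082]
ee_rot: [0.742, 0.67, 0.0, -0.0]
force: [0.8, 0.1, -0.9]
width: 0.477
```

```bash
python3 - <<'E'
from h import *
o=bot.observe(); print(o['time_s'],o['tcp_pos'],o['ee_rot'],o['force'],o['width'])
im,d=bot.read_camera('top'); save('top2',im)
im,d=bot.read_camera('wrist'); save('w3',im)
im,d=bot.read_camera('scene'); save('s3',im)
E
```

```text
5.3333 [ 0.46193816 -0.29215872  0.10823524] [ 7.41950303e-01  6.70454768e-01  5.09934542e-06 -3.88204288e-04] [ 0.81682449  0.12076748 -0.94650441] 0.4767068799332475
```

View pics/s3.png

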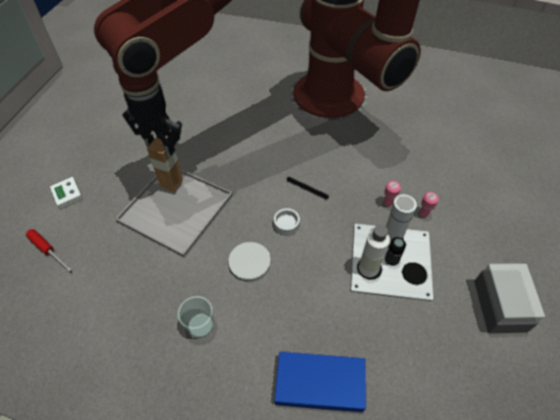

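View pics/w3.png

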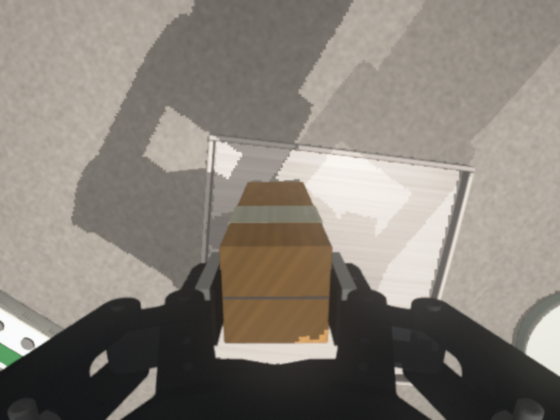

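Call:
{"op": "servo_tool", "data": {
  "plan": [
    [0,0,0,0,0,-4,0],
    [0,0,0,0,0,-8,0],
    [0,0,0,0,0,-10,0],
    [0,0,0,0,0,-11,0],
    [0,0,0,0,0,-11,0],
    [0,0,0,0,0,-11,0]
  ]
}}

```text
time_s: 5.98
tcp_pos: [0.4626, -0.2931, 0.0994]
ee_rot: [0.742, 0.67, 0.0, 0.001]
force: [-1.7, 0.7, 7.0]
width: 0.478
```

Call:
{"op": "servo_tool", "data": {
  "plan": [
    [0,0,0,0,0,0,0.8],
    [0,0,0,0,0,0,1],
    [0,0,0,0,0,0,1],
    [0,0,0,0,0,0,1],
    [0,0,0,0,0,25,1],
    [0,0,0,0,0,60,1],
    [0,0,0,0,0,100,1],
    [0,0,0,0,0,140,1],
    [0,0,0,4,20,150,1],
    [0,0,0,9,50,150,1],
    [0,0,0,16,86,150,1],
    [0,0,0,23,123,150,1]
  ]
}}

```text
time_s: 6.98
tcp_pos: [0.4851, -0.169, 0.2479]
ee_rot: [0.743, 0.67, 0.0, 0.0]
force: [0.7, 0.2, -0.1]
width: 0.999
```

```bash
python3 - <<'E'
from h import *
o=bot.observe(); print(o['time_s'],o['tcp_pos'],o['force'],o['width'])
im,d=bot.read_camera('top'); save('top3',im,1.4)
E
```

```text
6.9833 [ 0.48513192 -0.16896363  0.24788749] [ 0.70654168  0.23448545 -0.09804715] 0.9993337636093416
```

View pics/top3.png

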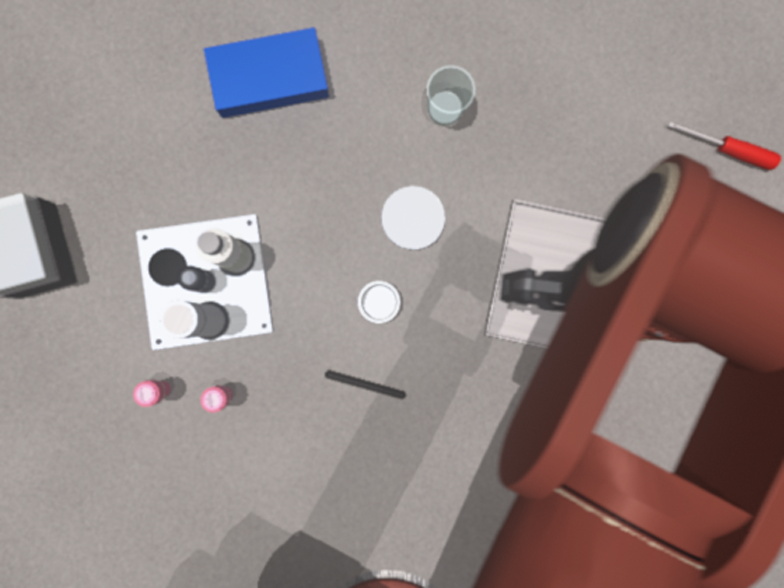

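Call:
{"op": "servo_tool", "data": {
  "plan": [
    [0,0,0,7,38,0,1],
    [0,0,0,14,76,0,1],
    [0,0,0,21,114,0,1],
    [0,0,0,28,152,0,1],
    [0,0,0,35,190,0,1],
    [0,0,0,42,228,0,1],
    [0,0,0,49,266,0,1],
    [0,0,0,56,304,0,1],
    [0,0,0,63,340,0,1],
    [0,0,0,68,365,0,1],
    [0,0,0,71,380,0,1],
    [0,0,0,71,383,0,1]
  ]
}}

```text
time_s: 8.03
tcp_pos: [0.5561, 0.2152, 0.2469]
ee_rot: [0.741, 0.671, -0.0, -0.0]
force: [-0.1, 0.1, -0.4]
width: 0.998
```

Call:
{"op": "servo_tool", "data": {
  "plan": [
    [0,0,0,0,0,-25,1],
    [0,0,0,0,0,-60,1],
    [0,0,0,0,0,-95,1],
    [0,0,0,0,0,-120,1],
    [0,0,0,0,0,-135,1],
    [0,0,0,0,0,-140,1],
    [0,0,0,0,0,-140,1]
  ]
}}

```text
time_s: 8.62
tcp_pos: [0.5549, 0.2117, 0.1056]
ee_rot: [0.743, 0.67, -0.002, -0.001]
force: [0.3, -0.3, -0.7]
width: 1.002
```

```bash
python3 - <<'E'
from h import *
im,d=bot.read_camera('wrist'); save('w4',im)
for i in range(2):
    o=bot.observe(); print(o['time_s'],o['tcp_pos'],o['force'],o['width'])
E
```

```text
8.6667 [0.55615207 0.21227807 0.10758282] [ 0.50531727 -0.61516652  0.93824178] 1.0020388215166471
8.6667 [0.55615207 0.21227807 0.10758282] [ 0.50531727 -0.61516652  0.93824178] 1.0020388215166471
```

View pics/w4.png

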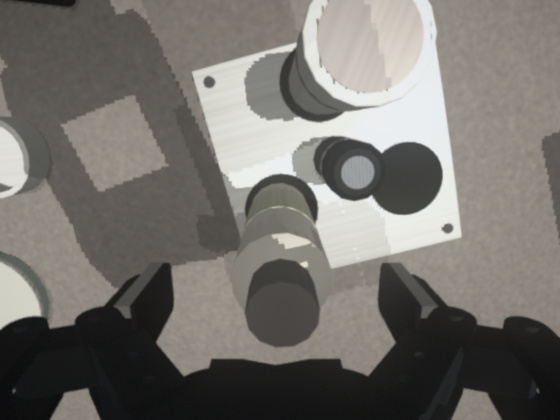

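Call:
{"op": "servo_tool", "data": {
  "plan": [
    [0,0,0,0,0,0,0],
    [0,0,0,0,0,0,0],
    [0,0,0,0,0,0,0],
    [0,0,0,0,0,0,0],
    [0,0,0,0,0,0,0],
    [0,0,0,0,0,5,0],
    [0,0,0,0,0,20,0],
    [0,0,0,0,0,40,0],
    [0,0,0,0,0,55,0],
    [0,0,0,0,0,60,0]
  ]
}}

```text
time_s: 9.5
tcp_pos: [0.5572, 0.2137, 0.1704]
ee_rot: [0.742, 0.67, 0.002, 0.001]
force: [0.7, 0.7, -0.0]
width: 0.456
```

Call:
{"op": "servo_tool", "data": {
  "plan": [
    [0,0,0,0,-10,0,0],
    [0,0,0,0,-30,0,0],
    [0,0,0,1,-60,0,0],
    [0,0,0,1,-95,0,0],
    [0,0,0,1,-133,0,0],
    [0,0,0,2,-171,0,0],
    [0,0,0,2,-209,0,0],
    [0,0,0,2,-247,0,0],
    [0,0,0,3,-285,0,0],
    [0,0,0,3,-323,0,0],
    [0,0,0,3,-360,0,0],
    [0,0,0,4,-395,0,0]
  ]
}}

```text
time_s: 10.5
tcp_pos: [0.5582, -0.184, 0.1656]
ee_rot: [0.742, 0.67, -0.001, -0.001]
force: [0.7, -0.7, -1.2]
width: 0.454
```

Call:
{"op": "servo_tool", "data": {
  "plan": [
    [0,0,0,0,-35,0,0],
    [0,0,0,0,-68,0,0],
    [0,0,0,0,-98,0,0],
    [0,0,0,0,-118,0,0],
    [0,0,0,0,-129,0,0],
    [0,0,0,0,-132,-5,0],
    [0,0,0,0,-132,-20,0],
    [0,0,0,0,-132,-40,0],
    [0,0,0,0,-132,-52,0],
    [0,0,0,0,-132,-58,0],
    [0,0,0,0,-132,-59,0],
    [0,0,0,0,-132,-59,0]
  ]
}}

```text
time_s: 11.5
tcp_pos: [0.5599, -0.3126, 0.1077]
ee_rot: [0.742, 0.671, -0.0, -0.001]
force: [0.5, -0.8, -0.2]
width: 0.452
```

```bash
python3 - <<'E'
from h import *
im,d=bot.read_camera('wrist'); save('w5',im)
im,d=bot.read_camera('scene'); save('s5',im)
o=bot.observe(); print(o['time_s'],o['tcp_pos'],o['force'],o['width'])
E
```

```text
11.6 [ 0.56021151 -0.31316699  0.1085147 ] [0.60889086 0.57199047 0.18783671] 0.4514940147935307
```

View pics/w5.png

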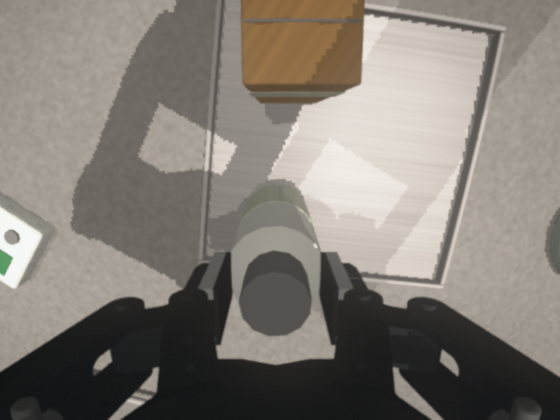

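View pics/s5.png

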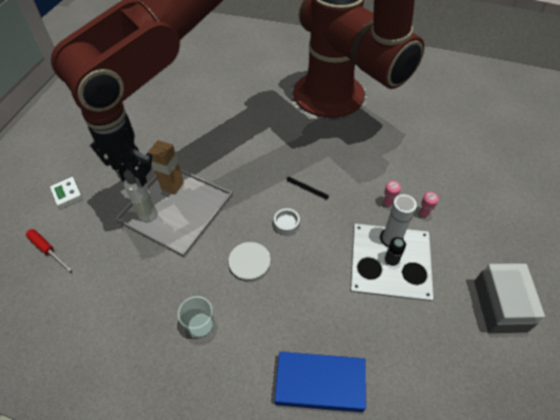

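Call:
{"op": "servo_tool", "data": {
  "plan": [
    [0,0,0,0,0,-2,0],
    [0,0,0,0,0,-4,0],
    [0,0,0,0,0,-5,0],
    [0,0,0,0,0,-5,0],
    [0,0,0,0,0,-5,0]
  ]
}}

```text
time_s: 12.02
tcp_pos: [0.5613, -0.3142, 0.1059]
ee_rot: [0.742, 0.67, 0.001, 0.001]
force: [-1.3, 1.7, 5.6]
width: 0.454
```

Call:
{"op": "servo_tool", "data": {
  "plan": [
    [0,0,0,0,0,0,0.8],
    [0,0,0,0,0,0,1],
    [0,0,0,0,0,0,1],
    [0,0,0,0,0,0,1],
    [0,0,0,0,0,25,1],
    [0,0,0,0,0,60,1],
    [0,0,0,0,0,100,1],
    [0,0,0,0,0,135,1],
    [0,0,0,-2,15,145,1],
    [0,0,0,-7,40,145,1],
    [0,0,0,-12,76,145,1],
    [0,0,0,-19,113,145,1]
  ]
}}

```text
time_s: 13.02
tcp_pos: [0.5408, -0.2003, 0.2487]
ee_rot: [0.743, 0.67, 0.0, 0.0]
force: [0.7, 0.9, 0.2]
width: 0.999
```

Call:
{"op": "servo_tool", "data": {
  "plan": [
    [0,0,0,-6,38,0,1],
    [0,0,0,-12,76,0,1],
    [0,0,0,-18,114,0,1],
    [0,0,0,-25,152,0,1],
    [0,0,0,-32,190,0,1],
    [0,0,0,-38,228,0,1],
    [0,0,0,-45,266,0,1],
    [0,0,0,-51,304,0,1],
    [0,0,0,-57,342,0,1],
    [0,0,0,-63,380,0,1],
    [0,0,0,-69,415,0,1],
    [0,0,0,-73,440,0,1]
  ]
}}

```text
time_s: 14.02
tcp_pos: [0.467, 0.2419, 0.2483]
ee_rot: [0.742, 0.671, 0.0, -0.0]
force: [0.1, -0.5, 0.0]
width: 1.003
```

Call:
{"op": "servo_tool", "data": {
  "plan": [
    [0,0,0,-2,10,-5,1],
    [0,0,0,-2,13,-25,1],
    [0,0,0,-2,13,-60,1],
    [0,0,0,-2,13,-95,1],
    [0,0,0,-2,13,-125,1],
    [0,0,0,-2,13,-145,1],
    [0,0,0,-2,13,-150,1],
    [0,0,0,-2,13,-150,1]
  ]
}}

```text
time_s: 14.68
tcp_pos: [0.4646, 0.2511, 0.0962]
ee_rot: [0.742, 0.67, -0.002, -0.001]
force: [0.7, -0.0, -0.1]
width: 0.999
```

```bash
python3 - <<'E'
from h import *
im,d=bot.read_camera('wrist'); save('w6',im)
im,d=bot.read_camera('top'); save('t6',im)
o=bot.observe(); print(o['time_s'],o['tcp_pos'],o['force'],o['width'])
E
```

```text
14.7833 [0.46705486 0.25222903 0.09983678] [ 0.81795017  0.02261531 -0.31496421] 0.9981940203569885
```

View pics/w6.png

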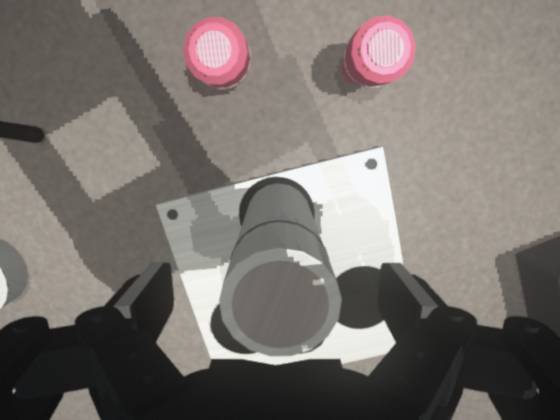

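View pics/t6.png

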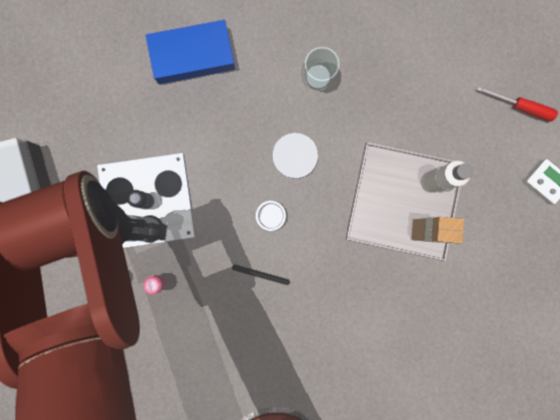

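Call:
{"op": "servo_tool", "data": {
  "plan": [
    [0,0,0,0,0,0,0],
    [0,0,0,0,0,0,0],
    [0,0,0,0,0,0,0],
    [0,0,0,0,0,0,0],
    [0,0,0,0,0,0,0],
    [0,0,0,0,0,5,0],
    [0,0,0,0,0,20,0],
    [0,0,0,0,0,45,0],
    [0,0,0,0,0,70,0],
    [0,0,0,0,0,85,0],
    [0,0,0,0,0,90,0]
  ]
}}

```text
time_s: 15.7
tcp_pos: [0.4672, 0.2528, 0.1917]
ee_rot: [0.742, 0.67, 0.002, 0.001]
force: [0.4, 0.1, -0.9]
width: 0.52
```

Call:
{"op": "servo_tool", "data": {
  "plan": [
    [0,0,0,1,-10,0,0],
    [0,0,0,4,-30,0,0],
    [0,0,0,8,-60,0,0],
    [0,0,0,14,-95,0,0],
    [0,0,0,19,-133,0,0],
    [0,0,0,24,-171,0,0],
    [0,0,0,30,-209,0,0],
    [0,0,0,35,-247,0,0],
    [0,0,0,41,-285,0,0],
    [0,0,0,46,-323,0,0],
    [0,0,0,51,-360,0,0],
    [0,0,0,56,-395,0,0]
  ]
}}

```text
time_s: 16.7
tcp_pos: [0.5202, -0.145, 0.1859]
ee_rot: [0.742, 0.67, -0.001, -0.002]
force: [0.8, -0.3, -1.2]
width: 0.518
```

Call:
{"op": "servo_tool", "data": {
  "plan": [
    [0,0,0,5,-30,0,0],
    [0,0,0,8,-52,0,0],
    [0,0,0,10,-64,0,0],
    [0,0,0,10,-67,-5,0],
    [0,0,0,10,-67,-20,0],
    [0,0,0,10,-67,-45,0],
    [0,0,0,10,-67,-68,0],
    [0,0,0,10,-67,-82,0],
    [0,0,0,10,-67,-89,0],
    [0,0,0,10,-67,-89,0]
  ]
}}

```text
time_s: 17.53
tcp_pos: [0.5314, -0.2085, 0.0983]
ee_rot: [0.742, 0.671, -0.0, -0.001]
force: [-1.1, 0.6, -1.0]
width: 0.521
```

Call:
{"op": "servo_tool", "data": {
  "plan": [
    [0,0,0,0,0,-2,0],
    [0,0,0,0,0,-4,0],
    [0,0,0,0,0,-5,0],
    [0,0,0,0,0,-5,0],
    [0,0,0,0,0,-5,0]
  ]
}}

```text
time_s: 17.95
tcp_pos: [0.533, -0.2098, 0.0964]
ee_rot: [0.742, 0.67, 0.001, 0.001]
force: [-1.5, 2.2, 5.1]
width: 0.518
```

```bash
python3 - <<'E'
from h import *
im,d=bot.read_camera('wrist'); save('w7',im)
o=bot.observe(); print(o['time_s'],o['tcp_pos'],o['force'],o['width'])
E
```

```text
18.0 [ 0.5330107  -0.20983319  0.09638991] [-1.21059421  1.63946741  5.21543718] 0.5200324096846684
```

View pics/w7.png

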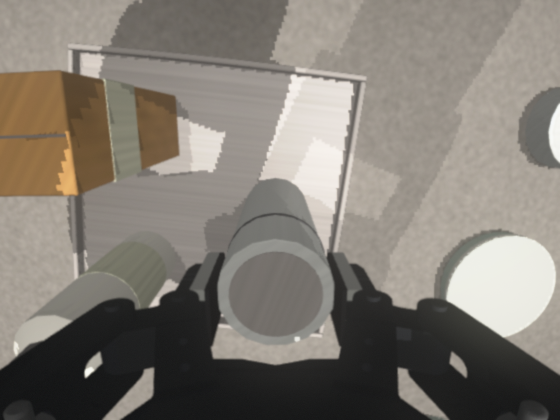

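Call:
{"op": "servo_tool", "data": {
  "plan": [
    [0,0,0,0,0,0,0.8],
    [0,0,0,0,0,0,1],
    [0,0,0,0,0,0,1],
    [0,0,0,0,0,0,1],
    [0,0,0,0,0,25,1],
    [0,0,0,0,0,60,1],
    [0,0,0,0,0,100,1],
    [0,0,0,0,0,120,1],
    [0,0,0,0,15,120,1],
    [0,0,0,-1,40,120,1],
    [0,0,0,-1,76,120,1],
    [0,0,0,-2,113,120,1]
  ]
}}

```text
time_s: 19.0
tcp_pos: [0.5294, -0.0956, 0.2133]
ee_rot: [0.743, 0.669, -0.0, -0.001]
force: [1.3, 0.5, -0.2]
width: 0.999
```

Call:
{"op": "servo_tool", "data": {
  "plan": [
    [0,0,0,-1,38,0,1],
    [0,0,0,-2,76,0,1],
    [0,0,0,-2,114,0,1],
    [0,0,0,-3,152,0,1],
    [0,0,0,-4,190,0,1],
    [0,0,0,-5,226,0,1],
    [0,0,0,-6,260,0,1],
    [0,0,0,-7,290,0,1],
    [0,0,0,-8,318,0,1],
    [0,0,0,-8,340,0,1],
    [0,0,0,-8,353,0,1],
    [0,0,0,-8,356,0,1]
  ]
}}

```text
time_s: 20.0
tcp_pos: [0.5211, 0.2611, 0.2133]
ee_rot: [0.741, 0.671, -0.001, -0.0]
force: [-0.5, 0.1, -0.2]
width: 1.002
```

```bash
python3 - <<'E'
from h import *
o=bot.observe(); print(o['time_s'],o['tcp_pos'],o['force'],o['width'])
n='wrist'; cal=K(n); im,d=bot.read_camera(n); save('w8',im); np.savez(f'/tmp/{n}8.npz',im=im,d=d,k=cal[0],dist=cal[1],T=cal[2])
im,d=bot.read_camera('top'); save('t8',im); np.savez('/tmp/t8.npz',im=im)
print(proj('wrist',[[.5224,.2594,.078]],cal))
E
```

```text
20.0 [0.52111069 0.26105374 0.21326904] [-0.50174324  0.14701366 -0.17672362] 1.0021516690788048
[[274.58935285 199.59892009]]
```

View pics/w8.png

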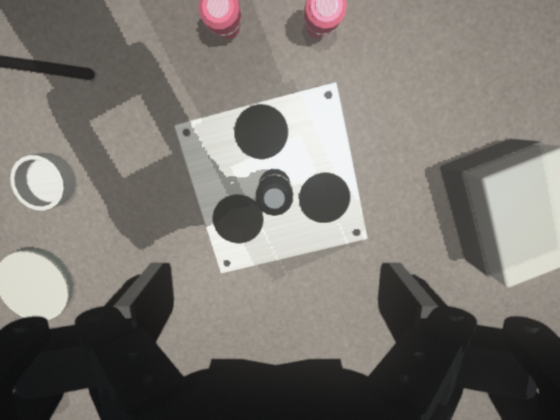

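View pics/t8.png

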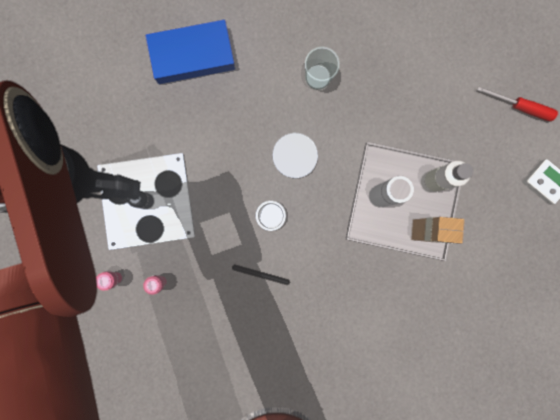

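```bash
python3 - <<'E'
from h import *
a=np.load('/tmp/wrist8.npz'); cal=(a['k'],a['dist'],a['T']); im=a['im']
save('w8c',im[160:230,230:340],7)
for nm,c in dict(tin=(261,131.5),bottle=(238.5,218.5),carton=(324.5,197.5)).items(): print(nm,onplane('wrist',[c],.008,cal).round(4))
b=np.radians(8.2)
for nm,t in dict(tin=180,bottle=-60,carton=60).items(): print(nm, (np.array([.5222,.2592])+.056*np.array([np.cos(b+np.radians(t)),np.sin(b+np.radians(t))])).round(4))
E
```

```text
tin [[0.4653 0.2509 0.008 ]]
bottle [[0.5556 0.2161 0.008 ]]
carton [[0.5414 0.3115 0.008 ]]
tin [0.4668 0.2512]
bottle [0.5568 0.2152]
carton [0.543  0.3112]
```

View pics/w8c.png

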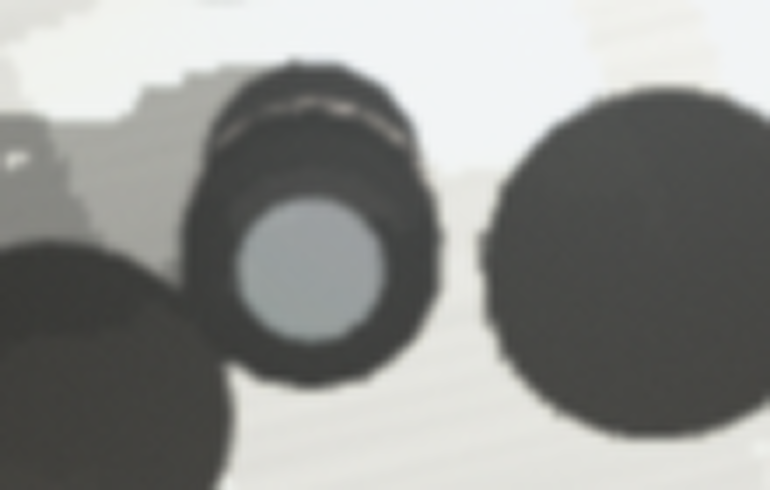

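Call:
{"op": "servo_tool", "data": {
  "plan": [
    [0,0,0,0,0,-25,1],
    [0,0,0,0,0,-60,1],
    [0,0,0,0,0,-95,1],
    [0,0,0,0,0,-125,1],
    [0,0,0,0,0,-143,1],
    [0,0,0,0,0,-149,1],
    [0,0,0,0,0,-149,1],
    [0,0,0,0,0,-149,1]
  ]
}}

```text
time_s: 20.77
tcp_pos: [0.5229, 0.2587, 0.0665]
ee_rot: [0.743, 0.67, 0.001, 0.0]
force: [0.7, -0.6, 0.3]
width: 1.0
```

```bash
python3 - <<'E'
from h import *
im,d=bot.read_camera('wrist'); save('w9',im)
o=bot.observe(); print(o['time_s'],o['tcp_pos'],o['force'],o['width'])
E
```

```text
20.8167 [0.52354516 0.25911933 0.06750015] [ 0.10964206 -0.26922445  0.49464168] 1.0009385338647967
```

View pics/w9.png

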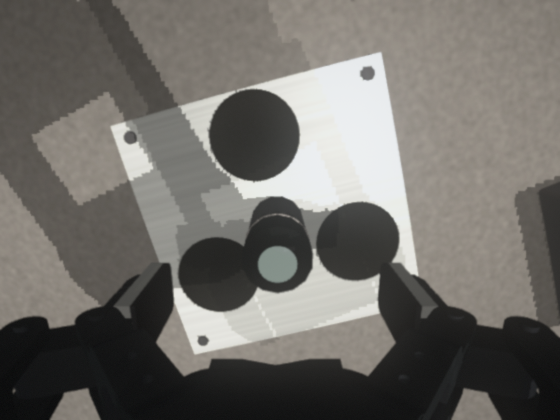

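Call:
{"op": "servo_tool", "data": {
  "plan": [
    [0,0,0,0,0,0,0],
    [0,0,0,0,0,0,0],
    [0,0,0,0,0,0,0],
    [0,0,0,0,0,0,0],
    [0,0,0,0,0,0,0],
    [0,0,0,0,0,0,0],
    [0,0,0,0,0,0,0]
  ]
}}

```text
time_s: 21.4
tcp_pos: [0.522, 0.2593, 0.0655]
ee_rot: [0.742, 0.67, -0.0, -0.0]
force: [-0.0, -0.4, -0.2]
width: 0.005
```

```bash
python3 - <<'E'
from h import *
im,d=bot.read_camera('wrist'); save('w10',im[150:400,130:430],2)
o=bot.observe(); print(o['time_s'],o['tcp_pos'],o['force'],o['torque'],o['width'])
E
```

```text
21.45 [0.52200401 0.2593191  0.06546406] [-0.6100438   0.38834657 -0.14397102] [-0.00622123  0.01427445 -0.02242495] 0.0017249427804499203
```

View pics/w10.png

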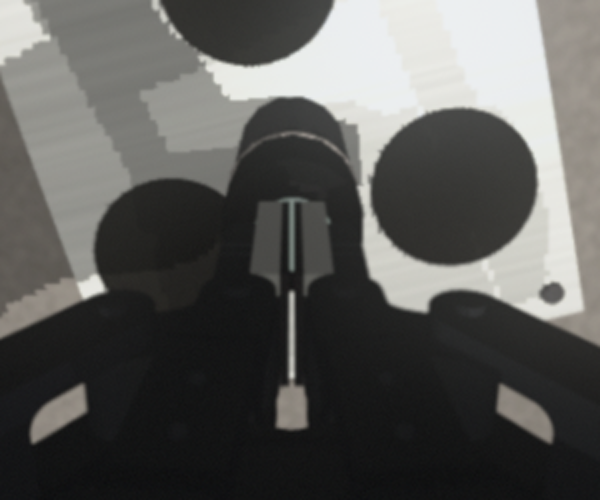

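```bash
python3 - <<'E'
from h import *
cal=K('wrist'); o=bot.observe(); t=o['tcp_pos']; print(t)
for z in [.05,.06,.07,.078,.085,.09]: print(z,proj('wrist',[[t[0],t[1],z],[.5224,.2594,z]],cal).round(1).tolist())
print(proj('wrist',[[.5224,.2594,.078]],cal))
im,d=bot.read_camera('wrist'); 
P=cloud('wrist',d,cal)
for r in range(240,300,6): print(r,[ (P[r,c]*1000).round(0).tolist() for c in (263,284)])
im,d=bot.read_camera('scene'); c=proj('scene',[[.5224,.2594,.078]])[0].astype(int); print(c); save('s11',im[c[1]-60:c[1]+60,c[0]-75:c[0]+75],5)
E
```

```text
[0.52200401 0.2593191  0.06546406]
0.05 [[276.9, 246.8], [277.1, 247.5]]
0.06 [[277.0, 253.9], [277.2, 254.6]]
0.07 [[277.1, 261.7], [277.3, 262.4]]
0.078 [[277.2, 268.6], [277.4, 269.4]]
0.085 [[277.3, 275.2], [277.5, 276.0]]
0.09 [[277.3, 280.3], [277.6, 281.1]]
[[277.44851765 269.362548  ]]
240 [[507.0, 254.0, 79.0], [509.0, 264.0, 78.0]]
246 [[510.0, 254.0, 78.0], [511.0, 263.0, 78.0]]
252 [[509.0, 255.0, 88.0], [510.0, 263.0, 88.0]]
258 [[509.0, 255.0, 95.0], [510.0, 263.0, 95.0]]
264 [[510.0, 255.0, 100.0], [510.0, 263.0, 100.0]]
270 [[510.0, 255.0, 105.0], [510.0, 263.0, 106.0]]
276 [[509.0, 255.0, 111.0], [511.0, 263.0, 110.0]]
282 [[509.0, 255.0, 116.0], [510.0, 263.0, 117.0]]
288 [[510.0, 255.0, 119.0], [511.0, 263.0, 119.0]]
294 [[508.0, 256.0, 127.0], [509.0, 263.0, 126.0]]
[397 241]
```

View pics/s11.png

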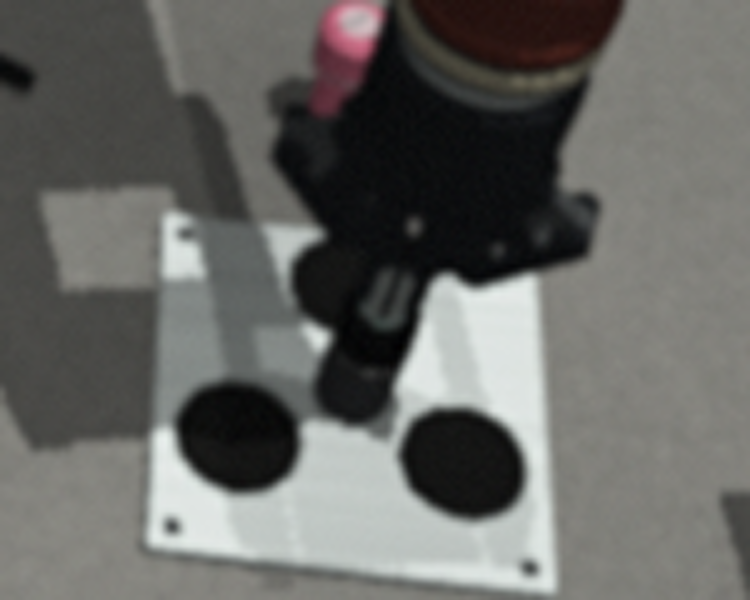

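Call:
{"op": "servo_tool", "data": {
  "plan": [
    [0,0,0,0,0,0,0.6],
    [0,0,0,0,0,0,0.6],
    [0,0,0,0,0,0,0.6],
    [0,0,0,0,0,0,0.6]
  ]
}}

```text
time_s: 21.88
tcp_pos: [0.5221, 0.2593, 0.0655]
ee_rot: [0.742, 0.67, -0.0, 0.0]
force: [-0.2, 0.6, 0.1]
width: 0.56
```

```bash
python3 - <<'E'
from h import *
cal=K('wrist'); o=bot.observe(); t=o['tcp_pos']; print(o['time_s'],t,o['width'],o['force'])
im,d=bot.read_camera('wrist'); save('w12',im[150:400,130:430],2)
P=cloud('wrist',d,cal); Q=P-t
m=(abs(Q[...,0])<.02)&(abs(Q[...,1])<.07)&(P[...,2]>.04)
v,u=np.nonzero(m)
for r in range(220,330,6):
    print(r,[(c,(Q[r,c]*1000).round(0).astype(int).tolist()) for c in range(180,380,12) if m[r,c]])
E
```

```text
21.8833 [0.52206074 0.25925472 0.0654865 ] 0.56046637206596 [-0.24738657  0.58755513  0.13757713]
220 [(264, [-17, -5, -10]), (276, [-18, 1, -5]), (288, [-16, 7, -8])]
226 [(252, [-14, -11, -11]), (264, [-18, -4, 2]), (276, [-18, 1, 5]), (288, [-16, 7, 2]), (300, [-12, 13, -12])]
232 [(252, [-14, -11, -1]), (264, [-17, -4, 10]), (276, [-17, 1, 10]), (288, [-16, 7, 10]), (300, [-12, 12, -1])]
238 [(252, [-14, -10, 8]), (264, [-15, -4, 12]), (276, [-15, 1, 13]), (288, [-14, 6, 12]), (300, [-13, 12, 10])]
244 [(252, [-13, -10, 11]), (264, [-13, -5, 13]), (276, [-12, 1, 13]), (288, [-12, 6, 13]), (300, [-10, 11, 11])]
250 [(252, [-10, -10, 13]), (264, [-10, -5, 14]), (276, [-9, 0, 13]), (288, [-9, 6, 13]), (300, [-8, 11, 13])]
256 [(204, [-15, -29, 27]), (216, [-15, -24, 28]), (252, [-7, -11, 12]), (264, [-7, -5, 13]), (276, [-7, 0, 14]), (288, [-6, 6, 13]), (300, [-5, 11, 12]), (336, [-10, 25, 27]), (348, [-9, 30, 27])]
262 [(204, [-15, -27, 33]), (216, [-13, -24, 29]), (252, [-5, -11, 14]), (264, [-4, -6, 13]), (276, [-4, 0, 14]), (288, [-3, 5, 13]), (300, [-3, 11, 14]), (336, [-9, 24,
[... 1527 characters left out ...]
, 67]), (192, [-16, -24, 68]), (204, [-8, -24, 54]), (216, [3, -25, 34]), (336, [6, 22, 38]), (348, [-4, 24, 56]), (360, [-11, 26, 68]), (372, [-10, 29, 68])]
310 [(180, [-15, -27, 70]), (192, [-16, -24, 70]), (204, [-6, -25, 55]), (216, [6, -26, 35]), (336, [8, 22, 39]), (348, [-2, 24, 56]), (360, [-11, 25, 71]), (372, [-10, 29, 70])]
316 [(180, [-16, -26, 74]), (192, [-15, -23, 73]), (204, [-5, -24, 57]), (336, [10, 22, 39]), (348, [0, 24, 56]), (360, [-11, 24, 73]), (372, [-10, 28, 73])]
322 [(192, [-20, -20, 84]), (204, [-3, -25, 57]), (348, [2, 24, 56]), (360, [-16, 22, 85]), (372, [-16, 25, 85])]
328 [(204, [-1, -25, 57]), (348, [5, 24, 56]), (360, [-16, 21, 86]), (372, [-16, 24, 87])]
```

View pics/w12.png

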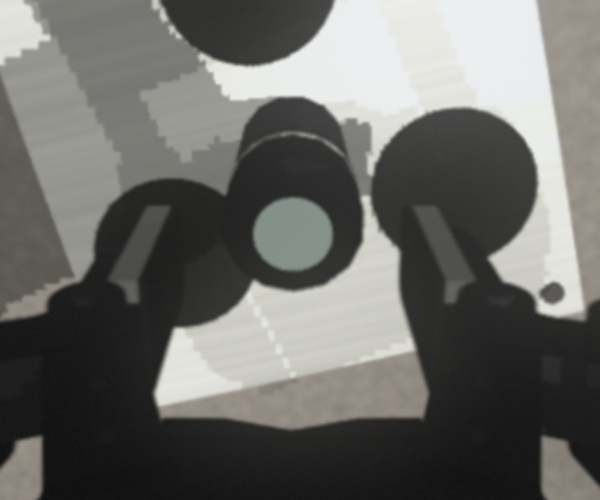

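Call:
{"op": "servo_tool", "data": {
  "plan": [
    [0,0,0,0,0,-8,0.8],
    [0,0,0,0,0,-18,0.8],
    [0,0,0,0,0,-26,0.8],
    [0,0,0,0,0,-32,0.8],
    [0,0,0,0,0,-34,0.8],
    [0,0,0,0,0,-34,0.8]
  ]
}}

```text
time_s: 22.43
tcp_pos: [0.5211, 0.259, 0.03]
ee_rot: [0.742, 0.67, -0.001, -0.0]
force: [0.0, 0.9, -0.3]
width: 0.802
```

Call:
{"op": "servo_tool", "data": {
  "plan": [
    [0,0,0,0,0,0,0],
    [0,0,0,0,0,0,0],
    [0,0,0,0,0,0,0],
    [0,0,0,0,0,0,0],
    [0,0,0,0,0,0,0],
    [0,0,0,0,0,0,0]
  ]
}}

```text
time_s: 22.93
tcp_pos: [0.5228, 0.2595, 0.0325]
ee_rot: [0.742, 0.67, 0.001, 0.0]
force: [-0.1, -0.3, 3.7]
width: 0.375
```

```bash
python3 - <<'E'
from h import *
cal=K('wrist'); o=bot.observe(); t=o['tcp_pos']; print(o['time_s'],t,o['width'],o['force'],o['torque'])
im,d=bot.read_camera('wrist'); save('w13',im[150:400,130:430],2)
P=cloud('wrist',d,cal); Q=P-t
for r in range(230,330,8):
    print(r,[(c,(Q[r,c]*1000).round(0).astype(int).tolist()) for c in range(216,340,12) if P[r,c,2]>.04])
E
```

```text
22.9333 [0.52280617 0.25953075 0.03245605] 0.37497882590681575 [-0.06003788 -0.28648945  3.70221424] [0.0642792  0.0268885  0.00958627]
230 [(228, [-66, 6, 159]), (264, [-18, -4, 9]), (276, [-18, 1, 11]), (288, [-17, 7, 9])]
238 [(252, [-16, -10, 13]), (264, [-19, -4, 22]), (276, [-19, 1, 23]), (288, [-18, 6, 22]), (300, [-13, 12, 11])]
246 [(252, [-16, -9, 23]), (264, [-18, -3, 31]), (276, [-18, 1, 32]), (288, [-17, 6, 30]), (300, [-13, 11, 21])]
254 [(228, [-14, -19, 24]), (252, [-17, -8, 34]), (264, [-18, -3, 38]), (276, [-19, 1, 41]), (288, [-17, 6, 38]), (300, [-14, 10, 32]), (324, [-10, 20, 25])]
262 [(216, [-10, -25, 23]), (228, [-14, -18, 33]), (240, [-11, -14, 28]), (252, [-17, -8, 42]), (264, [-17, -3, 44]), (276, [-17, 1, 44]), (288, [-16, 5, 43]), (300, [-15, 10, 42]), (312, [-6, 15, 23]), (324, [-11, 19, 34]), (336, [-6, 25, 24])]
270 [(216, [-14, -22, 40]), (228, [-14, -17, 41]), (240, [-13, -13, 40]), (252, [-15, -8, 45]), (264, [-15, -3, 45]), (276, [-15, 1, 47]), (288, [-14, 5, 45]), (300, [-12, 9, 43]), (312, [-10, 14, 39]), (324, [-10, 18, 40]), (336, [-10, 23, 40]
[... 920 characters left out ...]
, (324, [-5, 16, 54]), (336, [-11, 19, 66])]
310 [(216, [-15, -17, 71]), (228, [-6, -16, 55]), (240, [0, -14, 46]), (252, [1, -10, 45]), (264, [0, -5, 47]), (276, [1, -1, 46]), (288, [2, 4, 46]), (300, [2, 8, 46]), (312, [3, 12, 45]), (324, [-2, 16, 55]), (336, [-11, 18, 70])]
318 [(216, [-20, -14, 83]), (228, [-2, -17, 54]), (240, [5, -15, 43]), (252, [3, -10, 47]), (264, [4, -6, 46]), (276, [4, -1, 46]), (288, [5, 3, 47]), (300, [6, 8, 46]), (312, [8, 12, 43]), (324, [1, 16, 54]), (336, [-16, 16, 82])]
326 [(216, [-20, -13, 86]), (228, [0, -17, 55]), (252, [8, -11, 44]), (264, [7, -6, 46]), (276, [8, -1, 46]), (288, [9, 3, 46]), (300, [10, 7, 45]), (324, [4, 16, 55]), (336, [-17, 16, 86])]
```

View pics/w13.png

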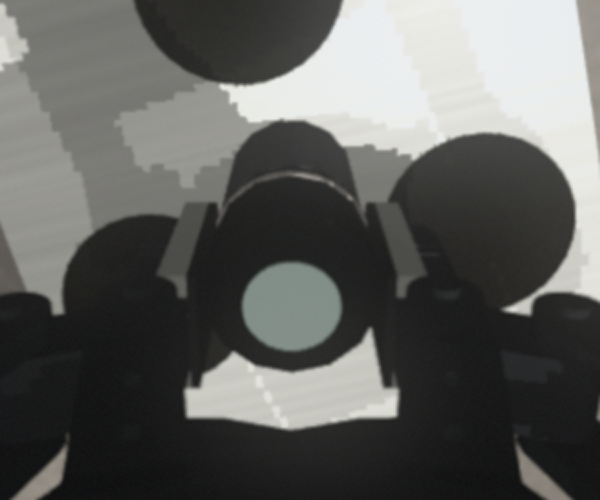

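Call:
{"op": "servo_tool", "data": {
  "plan": [
    [0,0,0,0,0,2,0],
    [0,0,0,0,0,5,0],
    [0,0,0,0,0,9,0],
    [0,0,0,0,0,13,0]
  ]
}}

```text
time_s: 23.32
tcp_pos: [0.5215, 0.2591, 0.0443]
ee_rot: [0.742, 0.67, -0.001, -0.0]
force: [0.2, 0.3, -0.5]
width: 0.379
```

```bash
python3 - <<'E'
from h import *
o=bot.observe(); print(o['time_s'],o['tcp_pos'],o['width'],o['force'])
im,d=bot.read_camera('scene'); save('s14',im[180:300,320:470],5)
im,d=bot.read_camera('wrist'); save('w14',im[150:400,130:430],2)
E
```

```text
23.3167 [0.52149446 0.25910839 0.04426849] 0.379396572210083 [ 0.17888131  0.32363146 -0.49267487]
```

View pics/s14.png

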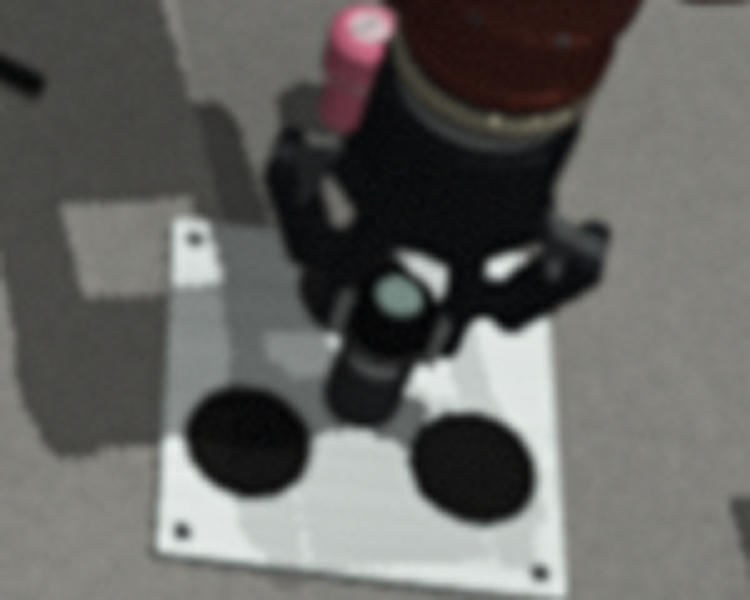

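View pics/w14.png

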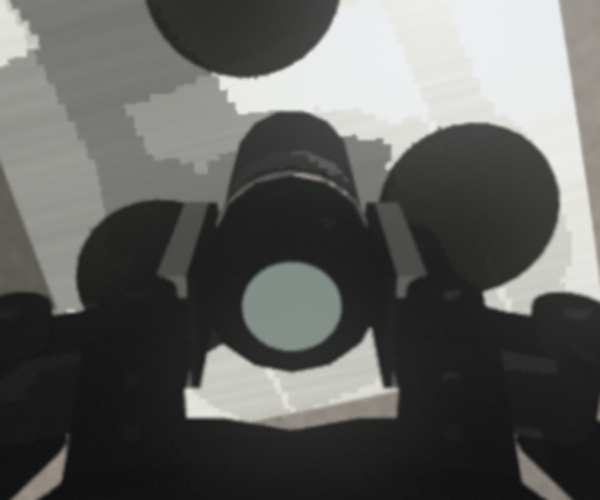

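Call:
{"op": "servo_tool", "data": {
  "plan": [
    [0,0,0,0,0,5,0],
    [0,0,0,0,0,11,0],
    [0,0,0,0,0,19,0],
    [0,0,0,0,0,29,0],
    [0,0,0,0,0,42,0],
    [0,0,0,0,0,55,0],
    [0,0,0,0,0,64,0],
    [0,0,0,0,0,67,0],
    [0,0,0,-1,-8,67,0],
    [0,0,0,-3,-25,67,0],
    [0,0,0,-6,-50,67,0],
    [0,0,0,-10,-80,67,0]
  ]
}}

```text
time_s: 24.42
tcp_pos: [0.5112, 0.1786, 0.1107]
ee_rot: [0.742, 0.671, -0.001, -0.0]
force: [0.6, -1.7, -1.0]
width: 0.376
```

Call:
{"op": "servo_tool", "data": {
  "plan": [
    [0,0,0,-4,-33,0,0],
    [0,0,0,-8,-66,0,0],
    [0,0,0,-12,-99,0,0],
    [0,0,0,-16,-128,0,0],
    [0,0,0,-18,-150,0,0],
    [0,0,0,-20,-163,0,0],
    [0,0,0,-20,-169,0,0],
    [0,0,0,-20,-169,0,0]
  ]
}}

```text
time_s: 25.08
tcp_pos: [0.4914, 0.0091, 0.1109]
ee_rot: [0.743, 0.669, -0.0, -0.0]
force: [0.8, -0.1, -0.0]
width: 0.378
```

```bash
python3 - <<'E'
from h import *
cal=K('wrist'); o=bot.observe(); print(o['time_s'],o['tcp_pos'],o['width'],o['force'])
im,d=bot.read_camera('wrist'); save('w15',im)
im,d=bot.read_camera('scene'); save('s15',im[150:290,200:375],4)
print(proj('wrist',[[.492,.010,.025],[.492-.025,.010,.025],[.492,.035,.025],[.492,-.015,.025]],cal).round(0).tolist())
E
```

```text
25.0833 [0.49143347 0.00910502 0.11089104] 0.3784145458519343 [ 0.77612224 -0.14061786 -0.01237874]
[[278.0, 213.0], [274.0, 180.0], [312.0, 210.0], [244.0, 217.0]]
```

View pics/w15.png

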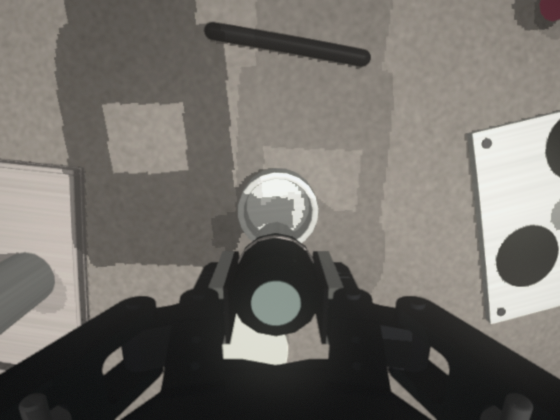

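View pics/s15.png

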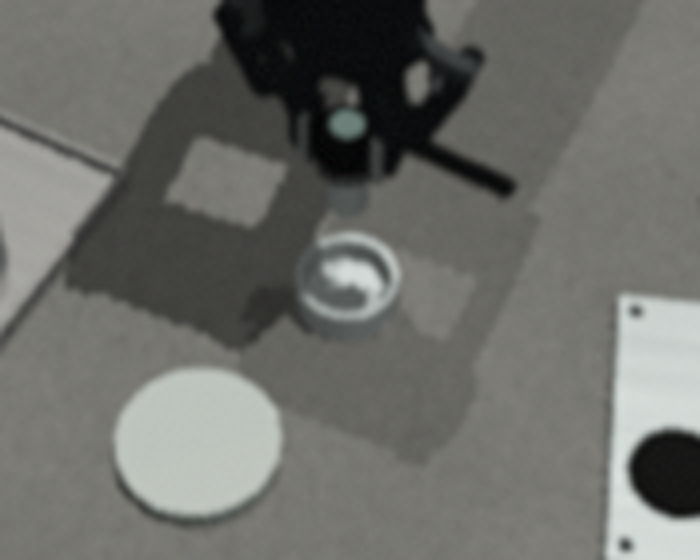

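Call:
{"op": "servo_tool", "data": {
  "plan": [
    [0,0,0,0,0,-10,0],
    [0,0,0,0,0,-30,0],
    [0,0,0,0,0,-50,0],
    [0,0,0,0,0,-66,0],
    [0,0,0,0,0,-76,0],
    [0,0,0,0,0,-82,0],
    [0,0,0,0,0,-82,0]
  ]
}}

```text
time_s: 25.77
tcp_pos: [0.4908, 0.011, 0.0277]
ee_rot: [0.742, 0.671, -0.001, -0.001]
force: [-0.1, -0.1, -1.1]
width: 0.376
```

Call:
{"op": "servo_tool", "data": {
  "plan": [
    [0,0,0,0,0,-2,0],
    [0,0,0,0,0,-4,0],
    [0,0,0,0,0,-5,0],
    [0,0,0,0,0,-5,0],
    [0,0,0,0,0,-5,0]
  ]
}}

```text
time_s: 26.18
tcp_pos: [0.4929, 0.0102, 0.0254]
ee_rot: [0.742, 0.67, 0.001, 0.001]
force: [0.1, -0.6, 0.6]
width: 0.378
```

```bash
python3 - <<'E'
from h import *
cal=K('wrist'); o=bot.observe(); print(o['time_s'],o['tcp_pos'],o['width'],o['force'])
im,d=bot.read_camera('scene'); save('s16',im[150:290,200:375],4)
E
```

```text
26.1833 [0.49291664 0.01020404 0.02541218] 0.3779945414047083 [ 0.1110678  -0.59999073  0.64269423]
```

View pics/s16.png

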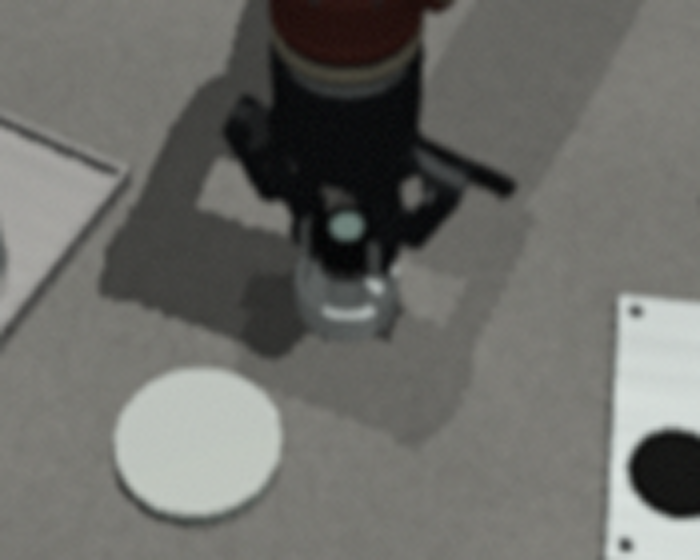

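Call:
{"op": "servo_tool", "data": {
  "plan": [
    [0,0,0,0,0,-1,0],
    [0,0,0,0,0,-1,0],
    [0,0,0,0,0,-1,0]
  ]
}}

```text
time_s: 26.48
tcp_pos: [0.4932, 0.0102, 0.0254]
ee_rot: [0.742, 0.67, 0.001, 0.001]
force: [-2.1, 0.2, 8.3]
width: 0.375
```

Contact with the cup floor. Release and rise, then look.

Call:
{"op": "servo_tool", "data": {
  "plan": [
    [0,0,0,0,0,0,0.7],
    [0,0,0,0,0,0,0.7],
    [0,0,0,0,0,0,0.7],
    [0,0,0,0,0,0,0.7],
    [0,0,0,0,0,10,0.8],
    [0,0,0,0,0,35,0.8],
    [0,0,0,0,0,70,1],
    [0,0,0,0,0,110,1],
    [0,0,0,0,0,150,1],
    [0,0,0,0,0,165,1],
    [0,0,0,0,0,165,1]
  ]
}}

```text
time_s: 27.4
tcp_pos: [0.4953, 0.0099, 0.1956]
ee_rot: [0.742, 0.67, 0.004, 0.004]
force: [0.5, 0.1, 1.0]
width: 1.001
```

```bash
python3 - <<'E'
from h import *
cal=K('wrist'); o=bot.observe(); print(o['time_s'],o['tcp_pos'],o['width'],o['force'])
im,d=bot.read_camera('wrist'); save('w17',im)
im,d=bot.read_camera('scene'); save('s17',im[150:290,110:375],3)
im,d=bot.read_camera('top'); save('t17',im); np.savez('/tmp/t17.npz',im=im)
E
```

```text
27.4 [0.49531394 0.00988141 0.19559001] 1.0008186103313985 [0.4865627  0.05684293 1.01079004]
```

View pics/w17.png

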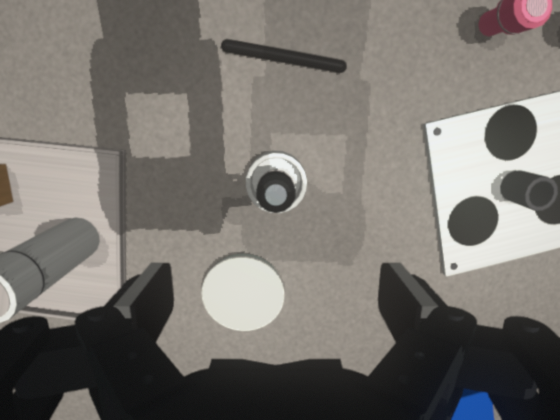

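View pics/s17.png

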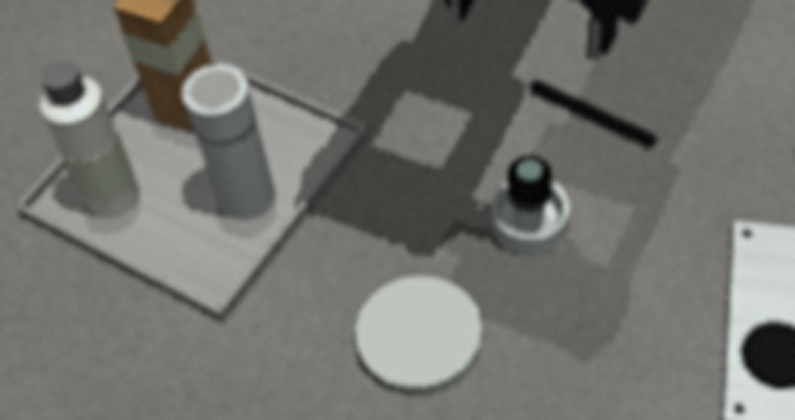

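View pics/t17.png

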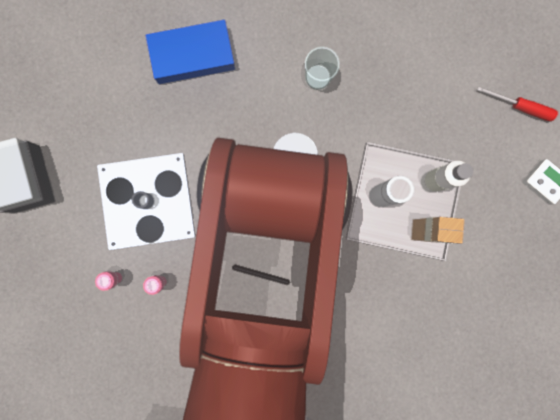

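Call:
{"op": "servo_tool", "data": {
  "plan": [
    [0,0,0,1,-10,20,1],
    [0,0,0,5,-30,40,1],
    [0,0,0,10,-60,50,1],
    [0,0,0,16,-95,50,1],
    [0,0,0,23,-130,50,1],
    [0,0,0,30,-165,50,1],
    [0,0,0,36,-192,50,1],
    [0,0,0,39,-210,50,1],
    [0,0,0,40,-219,50,1],
    [0,0,0,40,-220,50,1],
    [0,0,0,40,-220,50,1]
  ]
}}

```text
time_s: 28.47
tcp_pos: [0.5313, -0.2091, 0.2368]
ee_rot: [0.742, 0.67, -0.0, -0.002]
force: [0.3, -0.0, 0.1]
width: 0.999
```

Call:
{"op": "servo_tool", "data": {
  "plan": [
    [0,0,0,0,0,-25,1],
    [0,0,0,0,0,-60,1],
    [0,0,0,0,0,-95,1],
    [0,0,0,0,0,-125,1],
    [0,0,0,0,0,-148,1],
    [0,0,0,0,0,-158,1],
    [0,0,0,0,0,-158,1],
    [0,0,0,0,0,-158,1]
  ]
}}

```text
time_s: 29.13
tcp_pos: [0.5323, -0.209, 0.081]
ee_rot: [0.742, 0.671, 0.0, -0.0]
force: [0.3, -0.2, 0.3]
width: 1.0
```

```bash
python3 - <<'E'
from h import *
cal=K('wrist'); o=bot.observe(); print(o['time_s'],o['tcp_pos'],o['ee_rot'],o['width'],o['force'])
im,d=bot.read_camera('wrist'); save('w18',im)
E
```

```text
29.1333 [ 0.53227166 -0.20895117  0.08099405] [ 7.41801801e-01  6.70619178e-01  7.13764520e-05 -1.01376448e-05] 1.0001002591739394 [ 0.29714736 -0.16223325  0.2932514 ]
```

View pics/w18.png

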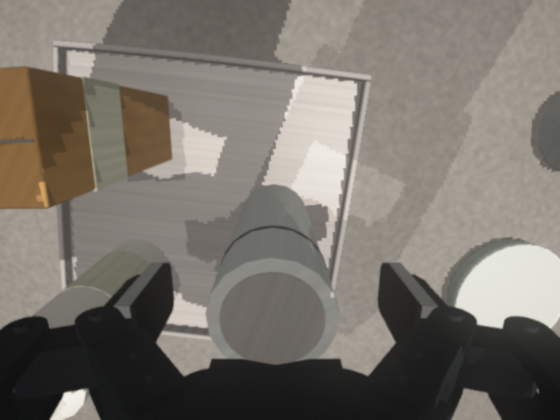

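Call:
{"op": "servo_tool", "data": {
  "plan": [
    [0,0,0,0,0,0,0],
    [0,0,0,0,0,0,0],
    [0,0,0,0,0,0,0],
    [0,0,0,0,0,0,0],
    [0,0,0,0,0,0,0],
    [0,0,0,0,0,5,0],
    [0,0,0,0,0,22,0],
    [0,0,0,0,0,47,0],
    [0,0,0,0,0,75,0],
    [0,0,0,0,0,100,0],
    [0,0,0,0,0,115,0],
    [0,0,0,0,0,120,0]
  ]
}}

```text
time_s: 30.18
tcp_pos: [0.5332, -0.2104, 0.204]
ee_rot: [0.742, 0.67, 0.001, 0.002]
force: [0.5, -0.2, -1.2]
width: 0.521
```

Call:
{"op": "servo_tool", "data": {
  "plan": [
    [0,0,0,-1,10,0,0],
    [0,0,0,-4,30,0,0],
    [0,0,0,-8,60,0,0],
    [0,0,0,-14,95,0,0],
    [0,0,0,-19,133,0,0],
    [0,0,0,-24,171,0,0],
    [0,0,0,-30,209,0,0],
    [0,0,0,-35,247,0,0],
    [0,0,0,-41,285,0,0],
    [0,0,0,-46,323,0,0],
    [0,0,0,-51,360,0,0],
    [0,0,0,-56,395,0,0]
  ]
}}

```text
time_s: 31.18
tcp_pos: [0.4735, 0.1874, 0.1979]
ee_rot: [0.742, 0.67, -0.002, -0.001]
force: [-0.6, 0.0, -1.9]
width: 0.524
```

Call:
{"op": "servo_tool", "data": {
  "plan": [
    [0,0,0,-5,30,0,0],
    [0,0,0,-8,52,0,0],
    [0,0,0,-10,64,0,0],
    [0,0,0,-10,67,-5,0],
    [0,0,0,-10,67,-20,0],
    [0,0,0,-10,67,-45,0],
    [0,0,0,-10,67,-75,0],
    [0,0,0,-10,67,-97,0],
    [0,0,0,-10,67,-108,0],
    [0,0,0,-10,67,-110,0],
    [0,0,0,-10,67,-110,0]
  ]
}}

```text
time_s: 32.1
tcp_pos: [0.4657, 0.2514, 0.0896]
ee_rot: [0.743, 0.67, -0.001, -0.0]
force: [-0.0, 0.4, -1.5]
width: 0.524
```

```bash
python3 - <<'E'
from h import *
cal=K('wrist'); o=bot.observe(); print(o['time_s'],o['tcp_pos'],o['ee_rot'],o['width'],o['force'])
im,d=bot.read_camera('wrist'); save('w19',im)
im,d=bot.read_camera('scene'); save('s19',im)
E
```

```text
32.1 [0.46574818 0.25139204 0.08964725] [ 7.42500800e-01  6.69844617e-01 -8.46963249e-04 -1.84926493e-04] 0.5240828103756803 [-0.00297712  0.38953991 -1.52422949]
```

View pics/w19.png

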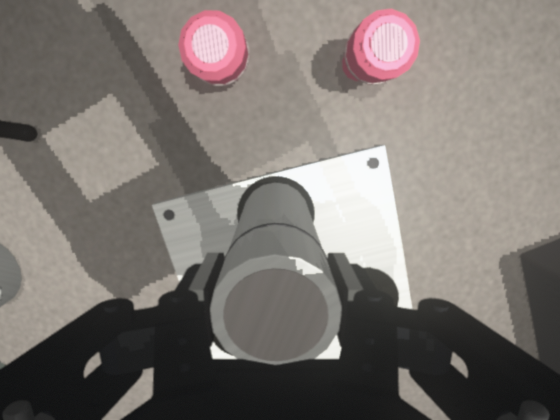

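View pics/s19.png

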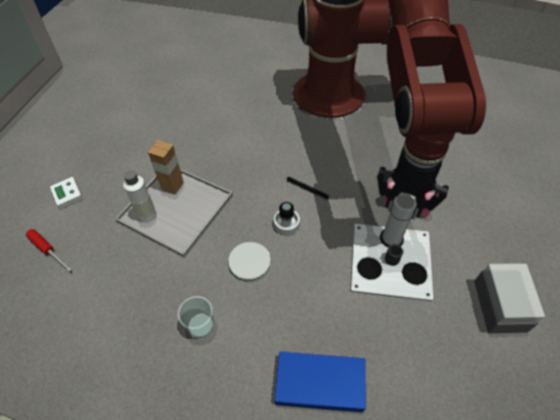

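Call:
{"op": "servo_tool", "data": {
  "plan": [
    [0,0,0,0,0,-3,0],
    [0,0,0,0,0,-5,0],
    [0,0,0,0,0,-6,0],
    [0,0,0,0,0,-6,0],
    [0,0,0,0,0,-6,0]
  ]
}}

```text
time_s: 32.62
tcp_pos: [0.467, 0.2526, 0.0862]
ee_rot: [0.742, 0.67, 0.001, 0.001]
force: [-1.8, -0.6, 5.0]
width: 0.528
```

Call:
{"op": "servo_tool", "data": {
  "plan": [
    [0,0,0,0,0,0,0.8],
    [0,0,0,0,0,0,1],
    [0,0,0,0,0,0,1],
    [0,0,0,0,0,0,1],
    [0,0,0,0,0,25,1],
    [0,0,0,0,0,60,1],
    [0,0,0,0,0,100,1],
    [0,0,0,0,0,140,1],
    [0,0,0,2,-15,163,1],
    [0,0,0,7,-40,165,1],
    [0,0,0,12,-76,165,1],
    [0,0,0,19,-113,165,1]
  ]
}}

```text
time_s: 33.62
tcp_pos: [0.4852, 0.1387, 0.2505]
ee_rot: [0.741, 0.671, 0.001, 0.001]
force: [0.5, 1.1, -0.5]
width: 1.004
```

Call:
{"op": "servo_tool", "data": {
  "plan": [
    [0,0,0,6,-38,0,1],
    [0,0,0,12,-76,0,1],
    [0,0,0,18,-114,0,1],
    [0,0,0,25,-152,0,1],
    [0,0,0,32,-190,0,1],
    [0,0,0,38,-228,0,1],
    [0,0,0,45,-266,0,1],
    [0,0,0,51,-304,0,1],
    [0,0,0,57,-342,0,1],
    [0,0,0,63,-380,0,1],
    [0,0,0,69,-415,0,1],
    [0,0,0,73,-440,0,1]
  ]
}}

```text
time_s: 34.62
tcp_pos: [0.5578, -0.3038, 0.2488]
ee_rot: [0.743, 0.669, -0.0, -0.0]
force: [0.3, 0.3, 0.3]
width: 1.001
```

Call:
{"op": "servo_tool", "data": {
  "plan": [
    [0,0,0,2,-10,-5,1],
    [0,0,0,2,-13,-25,1],
    [0,0,0,2,-13,-60,1],
    [0,0,0,2,-13,-95,1],
    [0,0,0,2,-13,-130,1],
    [0,0,0,2,-13,-155,1],
    [0,0,0,2,-13,-168,1],
    [0,0,0,2,-13,-168,1],
    [0,0,0,2,-13,-168,1]
  ]
}}

```text
time_s: 35.37
tcp_pos: [0.5601, -0.3133, 0.0815]
ee_rot: [0.742, 0.67, -0.0, -0.0]
force: [0.6, 0.3, 0.6]
width: 1.002
```

```bash
python3 - <<'E'
from h import *
cal=K('wrist'); o=bot.observe(); print(o['time_s'],o['tcp_pos'],o['ee_rot'],o['width'],o['force'])
im,d=bot.read_camera('wrist'); save('w20',im)
im,d=bot.read_camera('top'); save('t20',im)
E
```

```text
35.3667 [ 0.56012603 -0.31325987  0.08151806] [ 7.42014611e-01  6.70383635e-01 -4.10577438e-06 -3.13964461e-04] 1.002436263835686 [0.58953853 0.29932031 0.64655477]
```

View pics/w20.png

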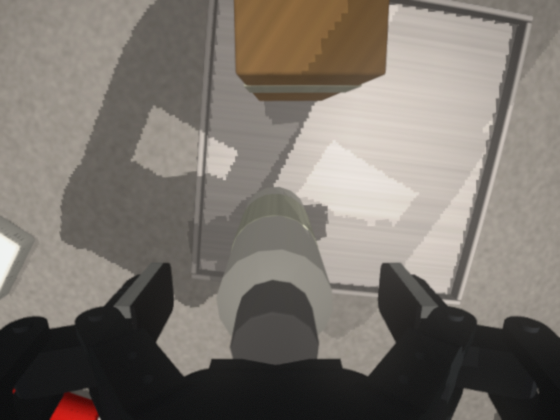

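View pics/t20.png

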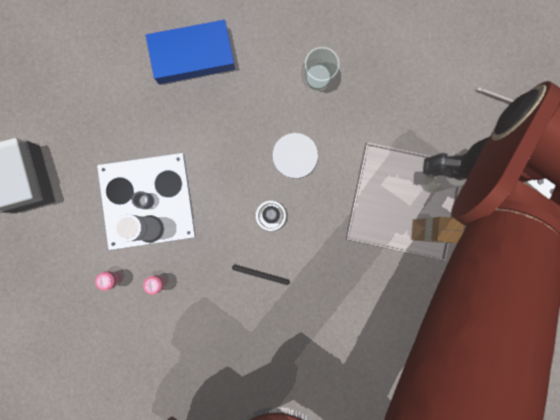

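Call:
{"op": "servo_tool", "data": {
  "plan": [
    [0,0,0,0,0,0,0],
    [0,0,0,0,0,0,0],
    [0,0,0,0,0,0,0],
    [0,0,0,0,0,0,0],
    [0,0,0,0,0,0,0],
    [0,0,0,0,0,5,0],
    [0,0,0,0,0,22,0],
    [0,0,0,0,0,47,0],
    [0,0,0,0,0,72,0],
    [0,0,0,0,0,92,0],
    [0,0,0,0,0,100,0]
  ]
}}

```text
time_s: 36.38
tcp_pos: [0.5612, -0.3146, 0.1852]
ee_rot: [0.742, 0.67, 0.0, 0.002]
force: [0.5, 0.2, -0.8]
width: 0.493
```

Call:
{"op": "servo_tool", "data": {
  "plan": [
    [0,0,0,0,10,0,0],
    [0,0,0,0,30,0,0],
    [0,0,0,-1,60,0,0],
    [0,0,0,-1,95,0,0],
    [0,0,0,-1,133,0,0],
    [0,0,0,-2,171,0,0],
    [0,0,0,-2,209,0,0],
    [0,0,0,-2,247,0,0],
    [0,0,0,-3,285,0,0],
    [0,0,0,-3,323,0,0],
    [0,0,0,-3,360,0,0],
    [0,0,0,-4,395,0,0]
  ]
}}

```text
time_s: 37.38
tcp_pos: [0.5539, 0.0839, 0.1789]
ee_rot: [0.742, 0.67, -0.001, -0.001]
force: [0.9, -0.4, -0.5]
width: 0.491
```

Call:
{"op": "servo_tool", "data": {
  "plan": [
    [0,0,0,0,35,0,0],
    [0,0,0,0,69,0,0],
    [0,0,0,0,99,0,0],
    [0,0,0,0,119,0,0],
    [0,0,0,0,130,0,0],
    [0,0,0,0,133,-5,0],
    [0,0,0,0,133,-22,0],
    [0,0,0,0,133,-47,0],
    [0,0,0,0,133,-72,0],
    [0,0,0,0,133,-86,0],
    [0,0,0,0,133,-90,0],
    [0,0,0,0,133,-90,0]
  ]
}}

```text
time_s: 38.38
tcp_pos: [0.5551, 0.2133, 0.0898]
ee_rot: [0.742, 0.67, -0.001, -0.001]
force: [0.8, 0.9, -0.5]
width: 0.492
```

```bash
python3 - <<'E'
from h import *
cal=K('wrist'); o=bot.observe(); print(o['time_s'],o['tcp_pos'],o['ee_rot'],o['width'],o['force'])
im,d=bot.read_camera('wrist'); save('w21',im)
E
```

```text
38.3833 [0.55507524 0.21332729 0.08980808] [ 7.42485068e-01  6.69860771e-01 -1.42347969e-03 -6.67806814e-04] 0.4917702721174902 [ 0.80856135  0.85117244 -0.52063684]
```

View pics/w21.png

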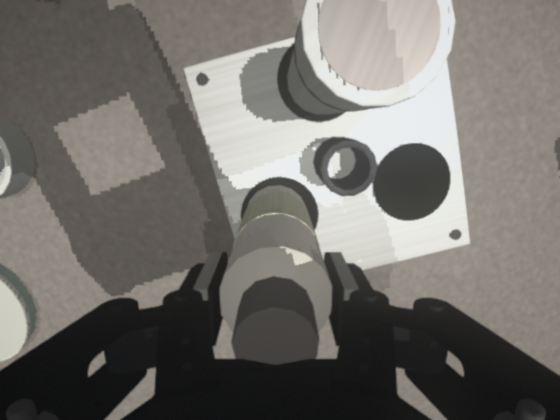

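Bottle sits over its pad with the width (0.492) now right for a 44 mm body. Lower and release.

Call:
{"op": "servo_tool", "data": {
  "plan": [
    [0,0,0,0,1,-3,0],
    [0,0,0,0,1,-5,0],
    [0,0,0,0,1,-6,0],
    [0,0,0,0,1,-6,0],
    [0,0,0,0,1,-6,0]
  ]
}}

```text
time_s: 38.85
tcp_pos: [0.5571, 0.2155, 0.0872]
ee_rot: [0.742, 0.67, 0.001, 0.001]
force: [-0.2, 0.5, 4.7]
width: 0.495
```

Call:
{"op": "servo_tool", "data": {
  "plan": [
    [0,0,0,0,0,0,0.8],
    [0,0,0,0,0,0,1],
    [0,0,0,0,0,0,1],
    [0,0,0,0,0,0,1],
    [0,0,0,0,0,25,1],
    [0,0,0,0,0,60,1],
    [0,0,0,0,0,100,1],
    [0,0,0,0,0,140,1],
    [0,0,0,-3,-20,162,1],
    [0,0,0,-9,-50,164,1],
    [0,0,0,-16,-86,164,1],
    [0,0,0,-23,-123,164,1]
  ]
}}

```text
time_s: 39.85
tcp_pos: [0.5329, 0.0916, 0.2503]
ee_rot: [0.742, 0.671, 0.001, 0.001]
force: [0.4, -0.3, -0.2]
width: 0.998
```

Call:
{"op": "servo_tool", "data": {
  "plan": [
    [0,0,0,-7,-38,0,1],
    [0,0,0,-14,-76,0,1],
    [0,0,0,-21,-114,0,1],
    [0,0,0,-28,-152,0,1],
    [0,0,0,-35,-190,0,1],
    [0,0,0,-42,-228,0,1],
    [0,0,0,-49,-266,0,1],
    [0,0,0,-56,-304,0,1],
    [0,0,0,-63,-340,0,1],
    [0,0,0,-68,-365,0,1],
    [0,0,0,-71,-381,0,1],
    [0,0,0,-71,-385,0,1]
  ]
}}

```text
time_s: 40.85
tcp_pos: [0.4611, -0.2951, 0.249]
ee_rot: [0.743, 0.669, -0.0, -0.0]
force: [-0.9, 0.1, 0.4]
width: 0.998
```

Call:
{"op": "servo_tool", "data": {
  "plan": [
    [0,0,0,0,0,-25,1],
    [0,0,0,0,0,-60,1],
    [0,0,0,0,0,-95,1],
    [0,0,0,0,0,-130,1],
    [0,0,0,0,0,-155,1],
    [0,0,0,0,0,-169,1],
    [0,0,0,0,0,-169,1],
    [0,0,0,0,0,-169,1]
  ]
}}

```text
time_s: 41.52
tcp_pos: [0.4618, -0.2915, 0.0798]
ee_rot: [0.742, 0.671, -0.0, -0.001]
force: [-0.4, 0.1, 0.9]
width: 1.003
```

```bash
python3 - <<'E'
from h import *
cal=K('wrist'); o=bot.observe(); print(o['time_s'],o['tcp_pos'],o['ee_rot'],o['width'],o['force'])
im,d=bot.read_camera('wrist'); save('w22',im)
im,d=bot.read_camera('top'); save('t22',im)
E
```

```text
41.5167 [ 0.46183045 -0.29154434  0.07975988] [ 7.41884087e-01  6.70527301e-01 -1.65148492e-05 -1.06757515e-03] 1.002958404943734 [-0.39091947  0.06108907  0.94838632]
```

View pics/w22.png

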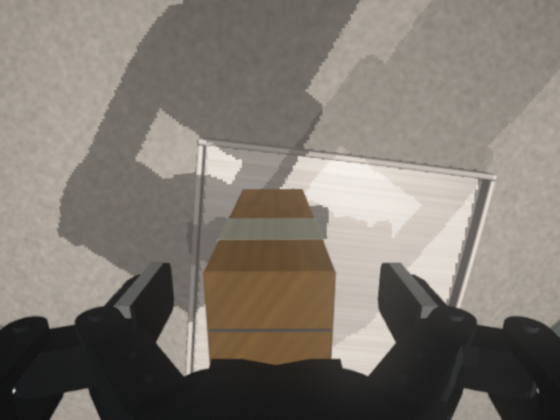

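View pics/t22.png

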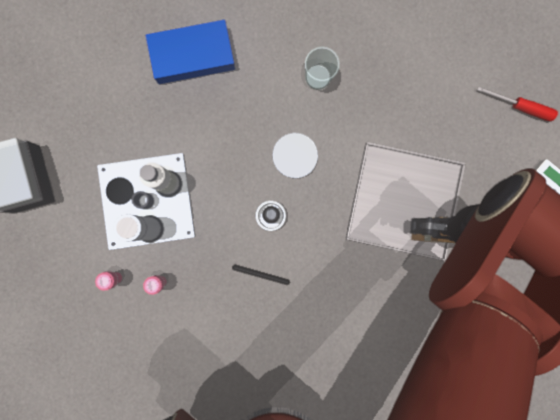

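Call:
{"op": "servo_tool", "data": {
  "plan": [
    [0,0,0,0,0,0,0],
    [0,0,0,0,0,0,0],
    [0,0,0,0,0,0,0],
    [0,0,0,0,0,0,0],
    [0,0,0,0,0,0,0],
    [0,0,0,0,0,8,0],
    [0,0,0,0,0,30,0],
    [0,0,0,0,0,65,0],
    [0,0,0,0,0,105,0],
    [0,0,0,0,0,145,0],
    [0,0,0,0,0,177,0],
    [0,0,0,0,0,190,0]
  ]
}}

```text
time_s: 42.62
tcp_pos: [0.4635, -0.2939, 0.2772]
ee_rot: [0.742, 0.67, 0.001, 0.004]
force: [0.3, -0.4, 0.3]
width: 0.488
```

Call:
{"op": "servo_tool", "data": {
  "plan": [
    [0,0,0,1,10,0,0],
    [0,0,0,4,32,0,0],
    [0,0,0,9,65,0,0],
    [0,0,0,14,103,0,0],
    [0,0,0,19,141,0,0],
    [0,0,0,24,179,0,0],
    [0,0,0,29,217,0,0],
    [0,0,0,34,255,0,0],
    [0,0,0,39,293,0,0],
    [0,0,0,44,331,0,0],
    [0,0,0,49,369,0,0],
    [0,0,0,54,407,0,0]
  ]
}}

```text
time_s: 43.62
tcp_pos: [0.514, 0.1167, 0.2667]
ee_rot: [0.742, 0.67, -0.002, -0.002]
force: [1.1, -0.1, 0.1]
width: 0.487
```

Call:
{"op": "servo_tool", "data": {
  "plan": [
    [0,0,0,5,37,0,0],
    [0,0,0,10,74,0,0],
    [0,0,0,15,109,0,0],
    [0,0,0,19,140,0,0],
    [0,0,0,22,165,0,0],
    [0,0,0,25,182,0,0],
    [0,0,0,26,193,0,0],
    [0,0,0,26,197,0,0],
    [0,0,0,26,197,0,0]
  ]
}}

```text
time_s: 44.37
tcp_pos: [0.5409, 0.3115, 0.2682]
ee_rot: [0.742, 0.671, -0.002, -0.001]
force: [-0.3, 0.1, -1.0]
width: 0.484
```

```bash
python3 - <<'E'
from h import *
cal=K('wrist'); o=bot.observe(); print(o['time_s'],o['tcp_pos'],o['ee_rot'],o['width'],o['force'])
im,d=bot.read_camera('wrist'); save('w23',im)
E
```

```text
44.3667 [0.54089596 0.31153646 0.26823968] [ 7.41840199e-01  6.70574206e-01 -1.73231458e-03 -5.93156421e-04] 0.4836501483561877 [-0.32462482  0.1074019  -0.97457328]
```

View pics/w23.png

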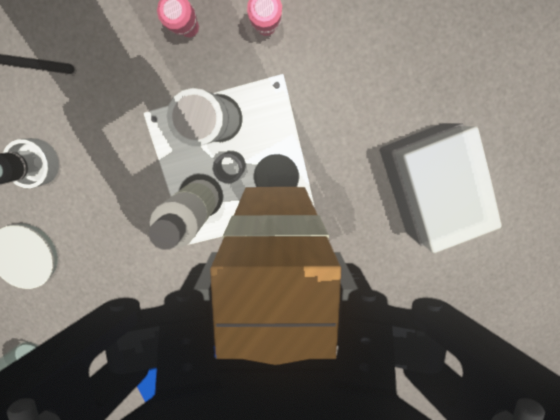

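Over its pad; lower by 180, then to contact.

Call:
{"op": "servo_tool", "data": {
  "plan": [
    [0,0,0,0,0,-10,0],
    [0,0,0,0,0,-35,0],
    [0,0,0,0,0,-68,0],
    [0,0,0,0,0,-102,0],
    [0,0,0,0,0,-135,0],
    [0,0,0,0,0,-160,0],
    [0,0,0,0,0,-175,0],
    [0,0,0,0,0,-180,0],
    [0,0,0,0,0,-180,0]
  ]
}}

```text
time_s: 45.17
tcp_pos: [0.541, 0.3098, 0.0886]
ee_rot: [0.743, 0.67, -0.002, -0.0]
force: [0.0, -0.4, 0.1]
width: 0.483
```

Call:
{"op": "servo_tool", "data": {
  "plan": [
    [0,0,0,0,0,-3,0],
    [0,0,0,0,0,-5,0],
    [0,0,0,0,0,-6,0],
    [0,0,0,0,0,-6,0],
    [0,0,0,0,0,-6,0]
  ]
}}

```text
time_s: 45.58
tcp_pos: [0.5428, 0.3115, 0.0856]
ee_rot: [0.742, 0.67, 0.001, 0.0]
force: [-0.3, -0.9, 0.9]
width: 0.488
```

```bash
python3 - <<'E'
from h import *
cal=K('wrist'); o=bot.observe(); print(o['time_s'],o['tcp_pos'],o['ee_rot'],o['width'],o['force'])
im,d=bot.read_camera('wrist'); save('w24',im)
E
```

```text
45.5833 [0.5427503  0.31153282 0.08560845] [7.42138776e-01 6.70245540e-01 8.88095011e-04 4.04284590e-04] 0.4880299416035418 [-0.31315102 -0.85381398  0.88023234]
```

View pics/w24.png

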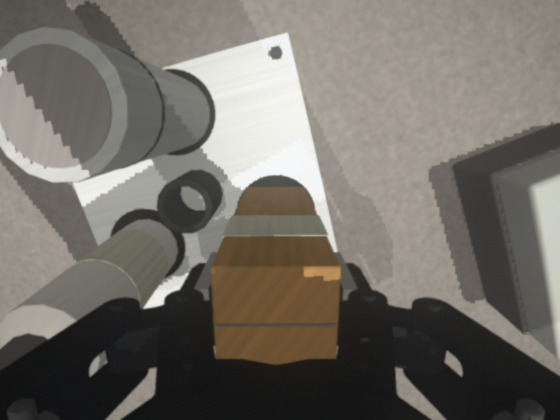

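Call:
{"op": "servo_tool", "data": {
  "plan": [
    [0,0,0,0,0,-1,0],
    [0,0,0,0,0,-1,0],
    [0,0,0,0,0,-1,0]
  ]
}}

```text
time_s: 45.88
tcp_pos: [0.5429, 0.3116, 0.0856]
ee_rot: [0.742, 0.67, 0.001, 0.0]
force: [-1.8, -2.0, 5.7]
width: 0.486
```

Call:
{"op": "servo_tool", "data": {
  "plan": [
    [0,0,0,0,0,0,0.8],
    [0,0,0,0,0,0,1],
    [0,0,0,0,0,0,1],
    [0,0,0,0,0,0,1],
    [0,0,0,0,0,20,1],
    [0,0,0,0,0,55,1],
    [0,0,0,0,0,95,1],
    [0,0,0,0,0,135,1],
    [0,0,0,0,0,165,1],
    [0,0,0,0,0,175,1],
    [0,0,0,0,0,175,1]
  ]
}}

```text
time_s: 46.8
tcp_pos: [0.5438, 0.3121, 0.263]
ee_rot: [0.742, 0.67, 0.004, 0.001]
force: [0.1, 0.1, 0.7]
width: 1.0
```

Call:
{"op": "servo_tool", "data": {
  "plan": [
    [0,0,0,-10,10,0,1],
    [0,0,0,-30,30,0,1],
    [0,0,0,-55,55,0,1],
    [0,0,0,-80,80,0,1],
    [0,0,0,-105,105,0,1],
    [0,0,0,-130,130,0,1],
    [0,0,0,-155,155,0,1],
    [0,0,0,-180,180,0,1],
    [0,0,0,-205,205,0,1],
    [0,0,0,-225,225,0,1],
    [0,0,0,-235,235,0,1],
    [0,0,0,-235,235,0,1]
  ]
}}

```text
time_s: 47.8
tcp_pos: [0.3034, 0.5471, 0.2548]
ee_rot: [0.741, 0.672, -0.003, 0.0]
force: [0.7, -0.3, -0.3]
width: 0.999
```

```bash
python3 - <<'E'
from h import *
o=bot.observe(); print(o['time_s'],o['tcp_pos'],o['width'],o['force'])
cal=K('top'); im,d=bot.read_camera('top'); save('t25',im); save('t25c',im[130:300,60:220],4)
save('t25d',im[125:245,240:330],5)
im2,d=bot.read_camera('scene'); save('s25',im2[150:310,230:450],3.5)
for n,uv,zz in [('tin top',(271,394),.140),('cap',(359,174),.156)]: pass
E
```

```text
47.8 [0.30344122 0.54706039 0.25484969] 0.9993546851503219 [ 0.65609511 -0.33499951 -0.25871904]
```

View pics/t25c.png

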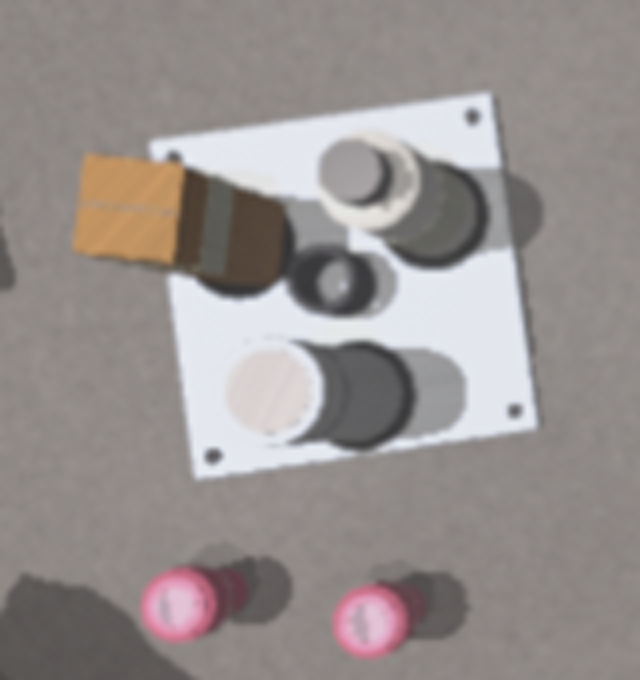

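View pics/t25d.png

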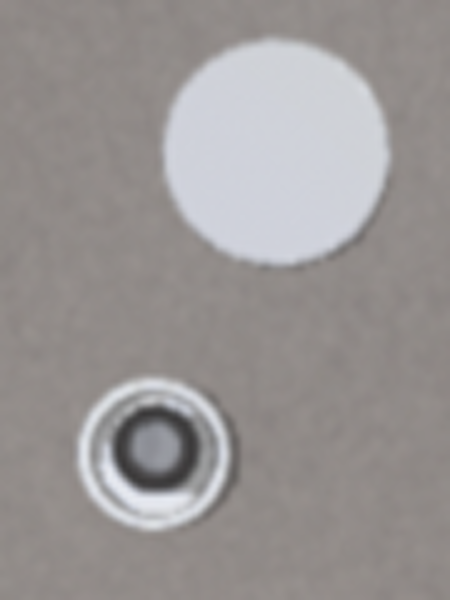

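View pics/s25.png

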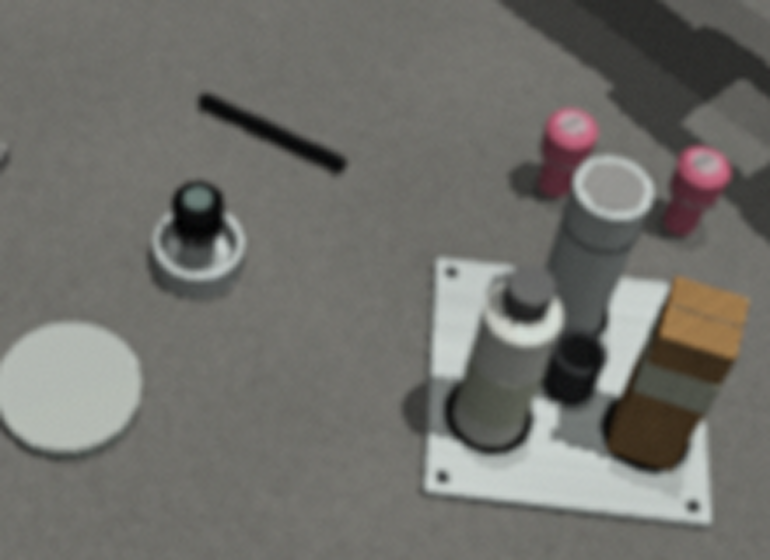

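```bash
python3 - <<'E'
from station import bot
print(bot.job_done())
E
```

```text
the job is handed in; nothing more can be done
None
```

The job is done and handed in at about 48 s; no verdict was reported. I moved the carton, bottle and tin onto the tray, drew the black telescope out of its sleeve and stood it in the cup. Then I put the tin, bottle and carton back on their own pads.

**Last checks:** the final top and scene pictures show all three upright within about 2–3 mm of where they started. The telescope is upright and nearly centred in the cup, the Petri dish has not moved, and the gripper is open and clear of everything.

**What went wrong or disagreed:**
- **Empty first grasp:** the first close on the telescope caught nothing. The wrist depth picture put the fingertips about 27 mm farther back than the interface text says (14–27 mm behind the reported TCP, not 14 mm ahead). I went 34 mm lower and the second grasp held.
- **Shallow early grasps:** for the same reason, the first three grasps were higher than I meant. The bottle was carried to the tray by its shoulder (opening 0.45, against 0.49 on the way back), but nothing slipped.

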